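# Load the slide scanner: cassette, end block, gate

## Task

Load the slide scanner: take the black slide cassette out of the grey dust hood and slide it along the scanner's track, plain end first and handle fin outwards, right in under the clear hood. Then lay the aluminium end block in the track behind it, flat face against the cassette and round nose outwards, and swing the steel gate fully shut behind the block so that it presses both against the spring pad. Leave the slide box, the glass dish and the brown jar where they are.

Things in the scene. Friction and masses are not known exactly. Their poses are not given: they have to be found in the camera images.
- cassette_mid (a point): Black plastic slide cassette, 155 long x 50 wide, 0.2 kg; point at mid length and width, 17 above its underside (mm). +x points to the plain end, z up. Body 34 high from x +77.5 (plain end) to -27.5; behind that an 8 high base slab carrying the handle fin, to x -77.5. Starts on the table, fin end inside the dust hood, about 75 of the plain end sticking out; the fin is free once drawn out 90.
- cassette_fin (a point): Middle of the cassette's upright handle fin: 52.5 mm behind cassette_mid (towards -x), 30 mm above the underside. Fin 16 thick (y), 50 long (x), top 50 above the underside. Axes as the cassette's.
- block_mid (a point): Aluminium end block, D-shaped from above, 50 long (x), 50 wide, 30 high, 0.25 kg, with a grip fin on top 16 thick (y), 36 long (x), up to 56 mm above the underside. +x points to the flat face, 25 mm from the point; -x to the round nose (radius 25). The point is on its middle, 28 mm above its underside. It stands on the table.
- block_nose (a point): Outermost point of the end block's round nose, 15 mm above its underside.
- scanner: White slide scanner, fixed. Origin on the table, on the track's centre line, under the clear hood's front edge. +x runs along the track into the machine, z up. Track floor 8 mm above the table, 68 wide, from x -175 inwards; guides 10 above the floor, 56 apart, at x -101 to 0. Hood from x 0 to 125: 56 wide inside, roof underside 50, top 55 above the table. Behind it the machine, 250 wide, 144 high.
- pad_face (a point): Where the face of the sprung rubber pad under the hood is when free: scanner x 95, y 0, 25 mm above the table. With the cassette touching the free pad, cassette_mid is at scanner x 17.5, its fin end at x -60, and a block behind it reaches x -110; the shut gate presses all 6 mm further in (cassette_mid x 23.5, block_mid x -79).
- pad (a joint): Travel of the spring pad in m: 0 free, grows as it is pushed into the machine (to 0.015). 1.5 N at 0, then 300 N/m. About 0.006 when the gate is shut on a full load.
- gate (a joint): Angle (rad) of the steel gate arm about gate_axis: 0 shut (arm across the track along the scanner's +y, inner face at scanner x -104 mm); grows as it opens, counter-clockwise from above; 1.57 = arm straight out along the scanner's -x. Starts at 1.6 to 2.1. Stiff (0.35 N m), stays where left. Arm 12 thick, 14 to 41 mm above the table.
- gate_axis (a point): Gate pivot, at scanner x -110, y -62 mm.
- gate_post (a point): Middle of the free part of the upright round post (14 mm diameter) at the gate arm's end, 108 mm from gate_axis, 60 mm above the table; the post's top is at 76 mm, the arm's top at 41 mm. It can be pinched from above and led round the pivot.
- dock: Grey dust hood fixed to the table: a low arch, 94 long, 78 wide, 60 high, inside 66 wide and 56 high, without floor. Origin on the table in the middle of its open front; +x points out of the opening, the way the cassette is drawn out.
- slidebox_mid (a point): Grey slide box with white lid, 87 x 52 x 32 mm, bystander; point at its middle.
- petri_rim (a point): Shallow glass dish, 90 mm across, 16 high, bystander; point at the centre of its rim.
- jar_mid (a point): Brown glass jar with black cap, 56 mm across, 75 high, bystander; point at its middle.
Not all that is in view belongs to the job. What is shaped like the part that bears block_mid but pink is not meant.

How it is judged:
On the way, in this order (a step that is already met when the one before it is completed fails the run):
1. the cassette lies in the track under the hood, plain end inwards, close to the pad (x of cassette_mid in the frame of scanner above 0.007 m and y of cassette_mid in the frame of scanner between -0.006 and 0.006 m and z of cassette_mid in the frame of scanner below 0.03 m and x of cassette_fin in the frame of scanner below 0 m and angle between the x axis of cassette_mid and the x axis of scanner, either way round below 0.08 rad), for 0.2 s.
2. the end block lies flat in the track behind the cassette, round nose outwards (all of step 1 and x of block_mid in the frame of scanner between -0.115 and -0.07 m and y of block_mid in the frame of scanner between -0.006 and 0.006 m and z of block_mid in the frame of scanner below 0.041 m and x of block_nose in the frame of scanner below -0.093 m and angle between the x axis of block_mid and the x axis of scanner, either way round below 0.12 rad), for 0.2 s.
At the end, for the whole second after the job is handed in: The gate is shut (within 0.06 rad), the cassette lies in the track within 4 mm of its fully pressed place, fin outwards, the end block lies flat behind it with its nose outwards, both within 6 mm of the centre line, the spring pad is pressed in by at least 3 mm, and all is at rest (all of step 1 and x of cassette_mid in the frame of scanner above 0.0195 m and x of block_mid in the frame of scanner between -0.097 and -0.07 m and y of block_mid in the frame of scanner between -0.006 and 0.006 m and z of block_mid in the frame of scanner below 0.041 m and x of block_nose in the frame of scanner below -0.093 m and angle between the x axis of block_mid and the x axis of scanner, either way round below 0.12 rad and value of joint gate below 0.06 rad and value of joint pad above 0.003 m and linear speed of each of cassette, endblock below 0.01 m/s and velocity of joint gate between -0.05 and 0.05 rad/s); the robot touches nothing.
It fails at once if a bystander (slide box, dish, jar) is shifted by more than 30 mm (distance of any of slidebox_mid, petri_rim, jar_mid from where it was at the start of the episode above 0.03 m).
It also fails if it takes over 72 s, if anything falls off the work surface, if the arm or the gripper's body presses on something with over 40 N, if the wrist force passes 120 N, or if a joint passes its speed limit or range.

## Robot

A 6-joint arm with a two-finger parallel gripper is mounted at the origin on the work surface. World frame = base frame: x ahead of the robot, y to its left, z up, the work surface at z = 0. Lengths are in m, angles in rad, forces in N, time in s.
With the tool pointing down it reaches from about 0.375 to 0.9 m from the base axis. Payload 3.1 kg.
Tool frame: the origin (TCP) lies on the mounting face of the last link; the fingertips stand 182 mm ahead of it and the grasp point (between the pads) lies 164 mm ahead of it; z points along the fingers, y is the direction in which the jaws open and shut (so a half turn about z gives the same grasp; the last joint's range is limited). The gripper opens to 87 mm and grips with 3 to 60 N. Pads are 19 mm wide; open, the fingers measure 117 mm over their backs; the gripper's body (75 mm by 190 mm) begins 51 mm behind the grasp point.
Start: joints at [1.147, 0.527, 1.433, -0, 1.181, -0.178], TCP at [0.151, 0.606, 0.405] pointing down, gripper open.
Joint ranges: [-3.08, 3.08], [-0.75, 2.2], [0.22, 2.44], [-1.43, 4.57], [0, 2.65], [-2.85, 2.85]. Speed limits (rad/s): [2.79, 2.79, 3.14, 3.14, 3.14, 3.14].

## Interface

Orientations are given as a unit quaternion [x, y, z, w].
In Python, from rig import robot, camera, camera_model gives the robot as it stands.
- The arm moves only by the tool drive_tool, never from a script. Its argument "plan" is a list that holds one entry, the list of rows, each a list of 6 numbers: the shift along the world's x, y, z in units of 2.5 cm (1.0 is 2.5 cm), then the turn, a rotation vector about the world's x, y, z in units of 6 degrees (1.0 is 6 degrees). A call has 1 to 8 rows; each row shifts and turns the commanded pose from where the row before left it; what a row does not reach is not made up. A row lasts 1/8 s, in which the tool goes at most 62.5 mm and 10.7 degrees, less where a joint would pass 70% of its speed; a pose out of reach is approached as far as the arm can. A call with a number of a shift or a turn outside -1 to 1 is refused whole. A call with a gripper value outside its range is refused whole. "grip" is the closure, from 0 (fully open) to 1 (shut), set as the call begins (left out, the last holds). The fingers move at their own pace and stop on an object; "force" is the grip in N (left out, the last holds). Time passes only in rows, so rows that do not move let the fingers close. It gives the time, the measured TCP pose, the force and the opening at its end, in the units of the state.
- robot.get_obs(): the state, without advancing time (a new reading comes with each control period).
- camera(name): name is "scene" or "side" or "wrist"; returns the picture (384x512x3 uint8, red, green, blue); there is no depth.
- camera_model(name): a dict with "K" (3x3 intrinsics, pixels), "k1" (the pictures are not rectified: a ray, as slopes to the right and down, at radius r is drawn at 1 + k1 r^2 times it, then the intrinsics apply), "world_to_cam" (4x4, takes a point from world to camera coordinates); the wrist camera has in their place "tool_from_camera" (4x4, takes a point from camera to tool coordinates, whose origin is the TCP and whose axes are the flange's). Camera axes: x right, y up, looking along -z (the intrinsics and any distortion apply to the point x, -y, -z); pixel columns grow to the right and rows downward; lengths in m; the calibration is good to about 2 mm. A picture is of the moment at which its call begins: read the wrist's pose just before it. camera_model takes no time and is no camera call.
- robot.hand_in(): hands the job in, once; it reports no verdict.
The state is a dict: "time": time; "q": joint angles; "joint_velocities": joint speeds; "joint_torque": joint torques, N m; "position": TCP position; "tool_rot": TCP orientation; "ft_force": force on the tool from outside, world axes, zero at the start; "moment": the same for the moment, N m; "grip_width": finger opening in m.
Only numpy, scipy, OpenCV 4.12 (cv2) and the standard library are available. Lean on these libraries where they do the work, as an engineer would, in place of code of your own. Each camera call takes 0.05 s, during which the arm holds its last target.

## Working session

There is one attempt and no reset: what is moved stays moved. The work goes in short steps, Python scripts to look and compute and a tool call to move; the robot and the scene stay as the last step left them, time stands still between calls to the robot, and variables do not carry over. Pictures are saved under pics/ and viewed, and the job is handed in when it is done.

Besides the shell and the picture viewer there is one more tool, called after "Emit:" by a JSON object that holds its "method" and its "body". drive_tool: Moves the arm, as the interface text tells. Shifts and turns lie within -1 to 1; 1 stands for 2.5 cm of shift or 6 degrees of turn. Its arguments: {"type":"object","properties":{"plan":{"type":"array","items":{"type":"array","items":{"type":"array","items":{"type":"number","minimum":-1,"maximum":1}}}},"grip":{"type":"number"},"force":{"type":"number"}},"required":["plan"]}

```bash
ls; mkdir -p pics
python3 - <<'E'
from rig import robot,camera,camera_model
import cv2,numpy as np
print(robot.get_obs())
for n in("scene","side","wrist"):
    im=camera(n); cv2.imwrite(f"pics/{n}0.png",im[:,:,::-1]); m=camera_model(n); print(n,{k:np.round(np.array(v),4).tolist() for k,v in m.items()})
E
```

```text
pics
{'time': 0.0, 'q': array([ 1.14747529e+00,  5.28479714e-01,  1.43389511e+00, -3.21447735e-05,
        1.18134730e+00, -1.78515212e-01]), 'joint_velocities': array([ 2.65650309e-03,  1.87885618e-03,  1.25143878e-03,  2.93449162e-05,
        6.14907443e-04, -3.39202503e-04]), 'joint_torque': array([-9.26397297e-04, -4.40038776e+01, -1.76596874e+01,  6.34337962e-02,
        5.81251353e-02, -1.36738199e-04]), 'position': array([0.15132452, 0.60605914, 0.40376516]), 'tool_rot': array([ 1.22091349e-01,  9.92518296e-01, -1.02129511e-03, -3.01389672e-04]), 'ft_force': array([0.28233574, 0.58669228, 0.27024285]), 'moment': array([ 0.060731  ,  0.02638202, -0.00108174]), 'grip_width': 0.08698165339494068}
scene {'K': [[353.8721, 0.0, 264.8945], [0.0, 353.8721, 190.2271], [0.0, 0.0, 1.0]], 'k1': -0.0444, 'world_to_cam': [[0.0973, 0.9952, 0.0064, 0.0329], [-0.8112, 0.0755, 0.5799, 0.4409], [0.5767, -0.0616, 0.8147, -1.4198], [0.0, 0.0, 0.0, 1.0]]}
side {'K': [[404.9873, 0.0, 255.2549], [0.0, 404.9873, 197.7653], [0.0, 0.0, 1.0]], 'k1': -0.0684, 'world_to_cam': [[0.8353, -0.5494, -0.0216, -0.5089], [0.3511, 0.5028, 0.7899, -0.2051], [-0.4231, -0.6674, 0.6129, -0.8298], [0.0, 0.0, 0.0, 1.0]]}
wrist {'K': [[270.0878, 0.0, 253.2468], [0.0, 270.0878, 189.9821], [0.0, 0.0, 1.0]], 'k1': -0.0205, 'tool_from_camera': [[-0.0004, 0.9614, 0.2753, 0.0766], [1.0, 0.0004, 0.0002, -0.0007], [0.0001, 0.2753, -0.9614, 0.02], [0.0, 0.0, 0.0, 1.0]]}
```

View pics/scene0.png

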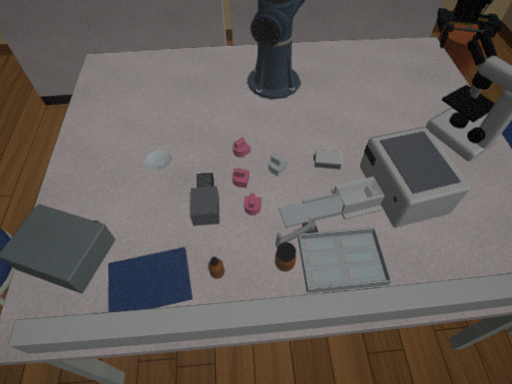

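View pics/side0.png

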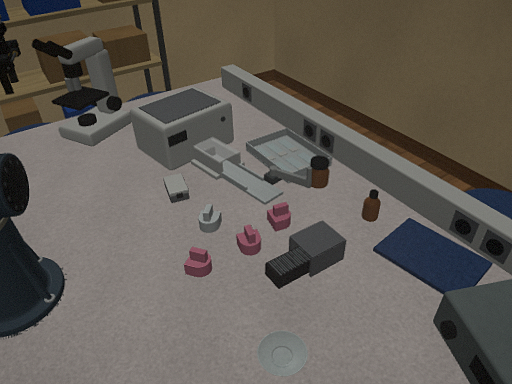

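View pics/wrist0.png

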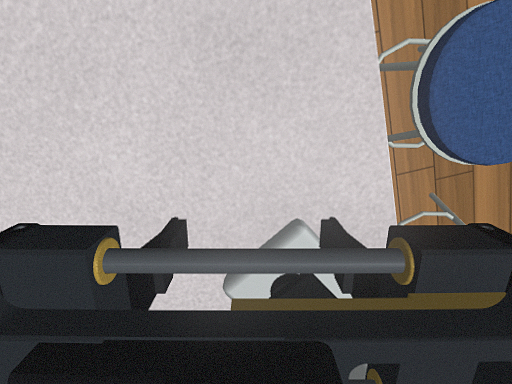

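```bash
cat > h.py <<'E'
import numpy as np,cv2
from scipy.spatial.transform import Rotation as R
from rig import robot,camera,camera_model
def cam(n,obs=None):
    m=camera_model(n)
    if n=="wrist":
        T=np.eye(4);T[:3,:3]=R.from_quat(obs["tool_rot"]).as_matrix();T[:3,3]=obs["position"]
        W=np.linalg.inv(T@np.array(m["tool_from_camera"]))
    else: W=np.array(m["world_to_cam"])
    return np.array(m["K"]),m["k1"],W
def proj(c,P):
    K,k,W=c;P=np.atleast_2d(P);p=P@W[:3,:3].T+W[:3,3]
    s=np.c_[p[:,0]/-p[:,2],-p[:,1]/-p[:,2]];r=(s**2).sum(1,keepdims=True);s=s*(1+k*r)
    return s*[K[0,0],K[1,1]]+[K[0,2],K[1,2]]
def ray(c,uv):
    K,k,W=c;s=(np.atleast_2d(np.array(uv,float))-[K[0,2],K[1,2]])/[K[0,0],K[1,1]]
    u=s.copy()
    for _ in range(20): u=s/(1+k*(u**2).sum(1,keepdims=True))
    d=np.c_[u[:,0],-u[:,1],-np.ones(len(u))]@W[:3,:3]
    return -W[:3,:3].T@W[:3,3],d
def plane(c,uv,z):
    o,d=ray(c,uv);return o+d*((z-o[2])/d[:,2])[:,None]
def tri(ca,ua,cb,ub):
    o1,d1=ray(ca,ua);o2,d2=ray(cb,ub);out=[]
    for a,b in zip(d1,d2):
        A=np.c_[a,-b];t=np.linalg.lstsq(A,o2-o1,rcond=None)[0];p=o1+a*t[0];q=o2+b*t[1];out.append(np.r_[(p+q)/2,np.linalg.norm(p-q)])
    return np.array(out)
def crop(im,x0,y0,x1,y1,s,f):
    c=cv2.resize(im[y0:y1,x0:x1],None,fx=s,fy=s,interpolation=cv2.INTER_CUBIC)
    c=c[:,:,::-1].copy()
    for x in range((x0+9)//10*10,x1,10):
        cv2.line(c,((x-x0)*s,0),((x-x0)*s,4 if x%50 else 12),(0,0,255),1)
        if x%20==0: cv2.putText(c,str(x),((x-x0)*s,20),0,.35,(0,0,255),1)
    for y in range((y0+9)//10*10,y1,10):
        cv2.line(c,(0,(y-y0)*s),(4,(y-y0)*s),(0,0,255),1)
        if y%20==0: cv2.putText(c,str(y),(6,(y-y0)*s),0,.35,(0,0,255),1)
    cv2.imwrite("pics/"+f,c)
E
python3 - <<'E'
from h import *
a=camera("scene");b=camera("side")
np.save("scene0.npy",a);np.save("side0.npy",b)
crop(a,130,130,390,280,3,"sc1.png");crop(b,120,90,350,290,3,"sd1.png")
cs=cam("scene")
for n,p in dict(cass=(205,183),dockf=(205,190),block=(277,163),dish=(158,158),box=(328,158),jar=(285,257),gate=(279,240)).items(): print(n,plane(cs,p,0.02).round(3))
E
```

```text
cass [[ 0.505 -0.269  0.02 ]]
dockf [[ 0.532 -0.269  0.02 ]]
block [[ 0.446 -0.037  0.02 ]]
dish [[ 0.388 -0.423  0.02 ]]
box [[0.44  0.132 0.02 ]]
jar [[ 0.775 -0.054  0.02 ]]
gate [[ 0.722 -0.064  0.02 ]]
```

View pics/sc1.png

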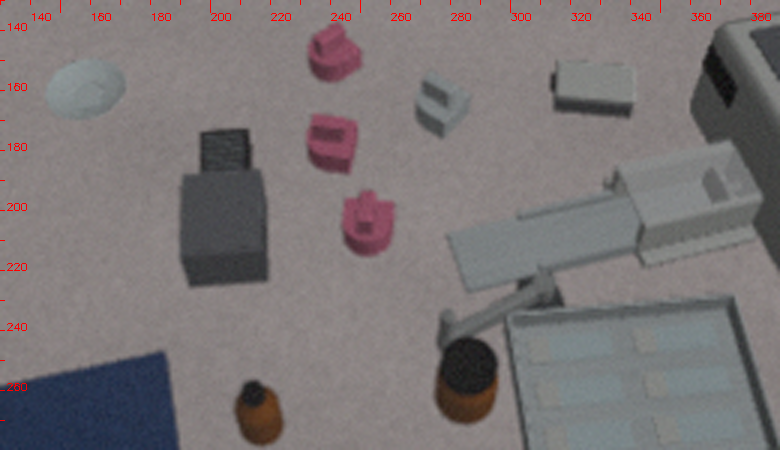

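View pics/sd1.png

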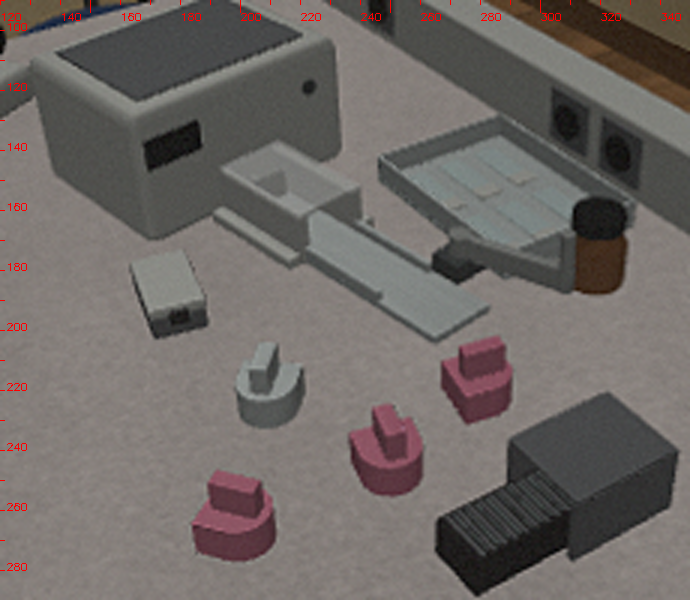

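Run:
```python
from h import *
cs=cam("scene");cd=cam("side")
print(plane(cs,[(430,118),(484,155),(445,92),(462,190),(415,222),(362,150)],0.0).round(3))
print(plane(cs,[(465,20),(485,75)],0.2).round(3))
print(proj(cs,[[.151,.606,.22]]),proj(cd,[[.151,.606,.22]]))
S=[(279.3,208.3),(286,226.7)];D=[(265,203.3),(283,193)]
t=tri(cs,S,cd,D);print(t.round(4)); print(plane(cs,S,.008),plane(cd,D,.008))
```

```text
[[ 0.264  0.559  0.   ]
 [ 0.457  0.681  0.   ]
 [ 0.123  0.677  0.   ]
 [ 0.593  0.54   0.   ]
 [ 0.692  0.347 -0.   ]
 [ 0.398  0.262 -0.   ]]
[[-0.057  0.75   0.2  ]
 [ 0.282  0.664  0.2  ]]
[[454.63607804  47.15083612]] [[12.36105512 87.73168421]]
[[ 6.076e-01 -4.890e-02  2.400e-03  2.000e-04]
 [ 6.727e-01 -3.790e-02  1.600e-03  1.900e-03]]
[[ 0.61121596 -0.04959537  0.008     ]
 [ 0.67555462 -0.03790965  0.008     ]] [[ 0.60362395 -0.05458672  0.008     ]
 [ 0.66770837 -0.04575898  0.008     ]]
```

Emit:
{"method": "drive_tool", "body": {"plan": [[[0.4,-1,0,0,0,0],[0.4,-1,0,0,0,0],[0.4,-1,0,0,0,0],[0.4,-1,0,0,0,0],[0.8,-1,0,0,0,0],[1,-0.9,0,0,0,0],[1,-0.8,0,0,0,0],[1,-0.8,0,0,0,0]]], "grip": 0}}

```text
time: 1.25
position: [0.2871, 0.4181, 0.4049]
tool_rot: [0.122, 0.993, 0.0, 0.0]
ft_force: [0.6, -0.1, 0.4]
grip_width: 0.0868
```

Emit:
{"method": "drive_tool", "body": {"plan": [[[1,-0.8,0,0,0,0],[1,-0.8,0,0,0,0],[1,-0.8,0,0,0,0],[1,-0.8,0,0,0,0],[1,-0.8,0,0,0,0],[1,-0.8,0,0,0,0],[1,-0.8,0,0,0,0],[1,-0.8,0,0,0,0]]]}}

```text
time: 2.25
position: [0.4872, 0.2581, 0.4047]
tool_rot: [0.122, 0.993, 0.0, -0.0]
ft_force: [-0.1, 0.5, 1.5]
grip_width: 0.0871
```

Emit:
{"method": "drive_tool", "body": {"plan": [[[1,-0.8,0,0,0,0],[1,-0.8,0,0,0,0],[1,-0.8,0,0,0,0],[1,-0.8,0,0,0,0],[1,-0.8,0,0,0,0],[1,-0.8,0,0,0,0],[1,-0.8,0,0,0,0],[0,0,0,0,0,0]]]}}

```text
time: 3.25
position: [0.6629, 0.1171, 0.4043]
tool_rot: [0.123, 0.992, -0.0, 0.0]
ft_force: [-0.7, 0.3, 0.2]
grip_width: 0.087
```

Run:
```python
from h import *
o=robot.get_obs();w=camera("wrist");np.savez("w1.npz",im=w,p=o["position"],q=o["tool_rot"])
print(o["time"],o["position"],o["tool_rot"]); crop(w,0,0,512,256,1,"w1.png")
cv2.imwrite("pics/w1b.png",cv2.resize(w[:,:,::-1],(800,600)))
```

```text
3.25 [0.66291233 0.11708682 0.40431186] [ 1.23382246e-01  9.92359104e-01 -9.02501527e-05  4.72097665e-04]
```

View pics/w1b.png

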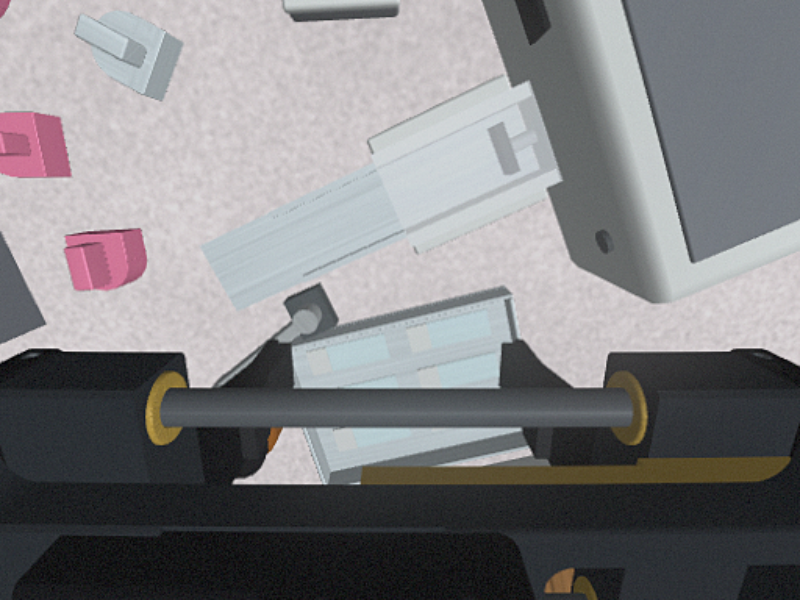

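Run:
```python
from h import *
w=np.load("w1.npz")["im"]
crop(w,120,40,370,220,3,"w1c.png");crop(w,30,0,130,75,7,"w1d.png")
```

```text
(no output)
```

View pics/w1c.png

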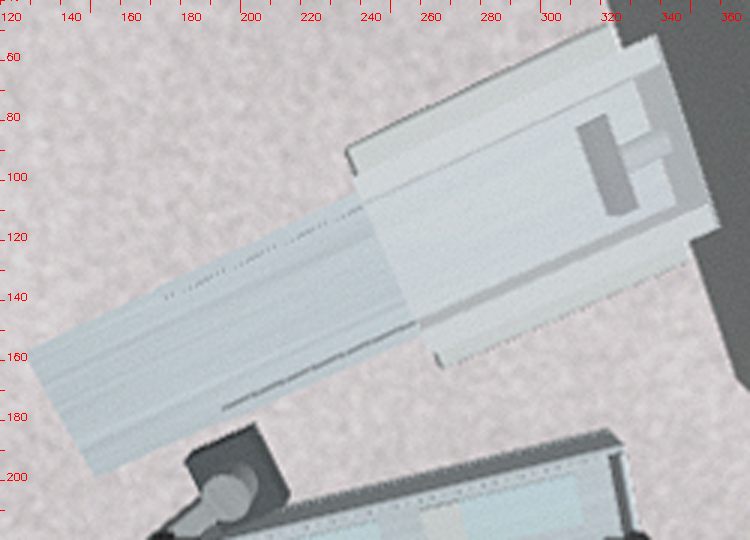

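View pics/w1d.png

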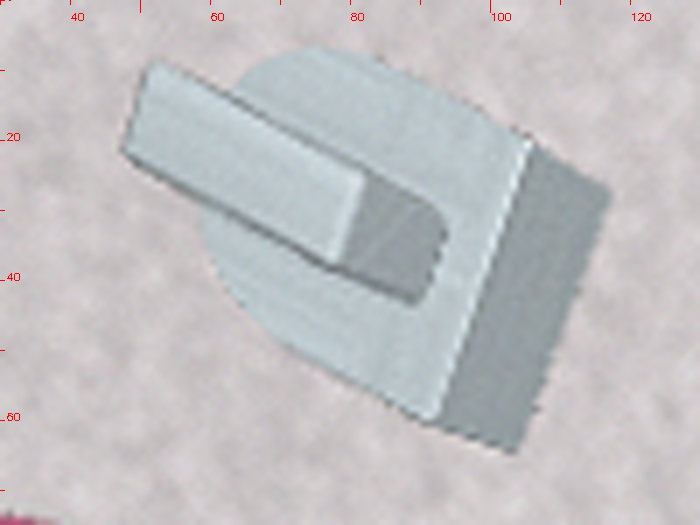

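Run:
```python
from h import *
d=np.load("w1.npz");c=cam("wrist",dict(position=d["p"],tool_rot=d["q"]))
P=plane(c,[(130,156.7),(151.7,199),(236,104),(195,177)],0.008);print(P.round(4))
print(np.linalg.norm(P[0]-P[1]))
y=P[0]-P[1];y/=np.linalg.norm(y);x=np.array([y[1],-y[0],0]);e=(P[0]+P[1])/2
u=P[2]-P[0];print("x from end",x,"x from edge",u/np.linalg.norm(u))
H=plane(c,[(239,100),(258.5,148)],0.055);print("hood front",H, "dist from end along x",(H-e)@x,(H-e)@y)
print("pivot",plane(c,[(196.7,206)],0.045),((plane(c,[(196.7,206)],0.045)-e)@np.c_[x,y]))
# block
B=plane(c,[(105,20.5),(92,60)],0.030);F=plane(c,[(51,8.5),(47,22),(81.5,25),(76.5,39)],0.056)
G=plane(c,[(116.5,27.5),(103.5,65)],0.0)
print("flat top",B,np.linalg.norm(B[0]-B[1]));print("flat bot",G,np.linalg.norm(G[0]-G[1]));print("fin",F,"mean",F.mean(0))
for A in(B,G): 
    v=A[0]-A[1];print("block x angle deg",np.degrees(np.arctan2(-v[0],v[1])), np.degrees(np.arctan2(v[0],-v[1])))
v=F[2]-F[0]+F[3]-F[1];print("fin dir",np.degrees(np.arctan2(v[1],v[0])))
```

```text
[[ 0.6036 -0.0475  0.008 ]
 [ 0.6701 -0.0393  0.008 ]
 [ 0.5723  0.1155  0.008 ]
 [ 0.6542  0.0325  0.008 ]]
0.0670148917700547
x from end [-0.12219137  0.99250656  0.        ] x from edge [-0.18868872  0.98203695  0.        ]
hood front [[0.57089964 0.12250753 0.055     ]
 [0.63037128 0.13109399 0.055     ]] dist from end along x [0.1727452  0.17400039] [ 0.04522059 -0.01485459]
pivot [[0.68608727 0.03277936 0.045     ]] [[ 0.06961446 -0.05813988]]
flat top [[ 0.44448984 -0.0075087   0.03      ]
 [ 0.48035771 -0.03915444  0.03      ]] 0.04783259133256997
flat bot [[ 4.43592718e-01 -8.27493620e-03  0.00000000e+00]
 [ 4.80796302e-01 -4.14493620e-02  5.55111512e-17]] 0.04984625523293448
fin [[ 0.42880218 -0.04971483  0.056     ]
 [ 0.43969061 -0.05958642  0.056     ]
 [ 0.45244462 -0.02377038  0.056     ]
 [ 0.46388663 -0.0347416   0.056     ]] mean [ 0.44620601 -0.04195331  0.056     ]
block x angle deg 48.57845806581371 -131.42154193418628
block x angle deg 48.2766203117176 -131.72337968828242
fin dir 46.71370652738227
```

Run:
```python
from h import *
d=np.load("w1.npz");c=cam("wrist",dict(position=d["p"],tool_rot=d["q"]))
g=cv2.cvtColor(d["im"],cv2.COLOR_RGB2GRAY)
L=cv2.createLineSegmentDetector().detect(g)[0][:,0]
for l in L:
    n=np.hypot(l[2]-l[0],l[3]-l[1])
    if n>22 and 125<min(l[0],l[2]) and max(l[0],l[2])<365 and max(l[1],l[3])<212:
        for z in (0.008,0.055):
            P=plane(c,[l[:2],l[2:]],z);v=P[1]-P[0]
            print(l.round(1),z,P[:,:2].round(4).tolist(),round(np.degrees(np.arctan2(v[1],v[0]))%180,2)) if z==.008 else print("   ",P[:,:2].round(4).tolist(),round(np.degrees(np.arctan2(v[1],v[0]))%180,2))
```

```text
[223.2  11.8 189.3  13.6] 0.008 [[0.4635, 0.1286], [0.455, 0.0877]] 78.27
    [[0.4791, 0.1294], [0.4717, 0.0936]] 78.27
[183.2 189.4 203.6 180.5] 0.008 [[0.6676, 0.0102], [0.6621, 0.0429]] 99.56
    [[0.6577, 0.0258], [0.6529, 0.0545]] 99.56
[204.4 180.  216.1 203.5] 0.008 [[0.6617, 0.0442], [0.7, 0.0506]] 9.43
    [[0.6526, 0.0556], [0.6861, 0.0611]] 9.43
[3.270e+02 5.520e+01 3.081e+02 2.000e-01] 0.008 [[0.543, 0.2436], [0.4767, 0.2322]] 9.74
    [[0.5487, 0.2301], [0.4907, 0.2201]] 9.74
[359.5 114.7 338.3  51. ] 0.008 [[0.6262, 0.2734], [0.5416, 0.2585]] 9.98
    [[0.6215, 0.2561], [0.5475, 0.2431]] 9.98
[215.3 207.9 321.1 182.5] 0.008 [[0.7064, 0.0474], [0.7065, 0.206]] 89.96
    [[0.6916, 0.0583], [0.6917, 0.1972]] 89.96
[183.1   6.1 255.7   2.5] 0.008 [[0.4453, 0.0828], [0.4636, 0.1698]] 78.13
    [[0.4632, 0.0894], [0.4792, 0.1655]] 78.13
[3.381e+02 2.770e+01 3.292e+02 3.000e-01] 0.008 [[0.5153, 0.2627], [0.4829, 0.2572]] 9.62
    [[0.5244, 0.2467], [0.4961, 0.2419]] 9.62
[321.6 110.7 311.4  82.8] 0.008 [[0.6086, 0.2245], [0.5708, 0.218]] 9.85
    [[0.6061, 0.2134], [0.573, 0.
[... 640 characters left out ...]
.008 [[0.6152, 0.2683], [0.6391, 0.1322]] 99.93
    [[0.6119, 0.2517], [0.6327, 0.1326]] 99.93
[316.7  70.3 338.4  61.3] 0.008 [[0.5575, 0.2275], [0.5536, 0.2566]] 97.66
    [[0.5614, 0.216], [0.558, 0.2414]] 97.66
[259.4 145.6 344.2 107.7] 0.008 [[0.6334, 0.1325], [0.6121, 0.2546]] 99.89
    [[0.6278, 0.1328], [0.6092, 0.2397]] 99.89
[309.5 198.5 259.3 210.4] 0.008 [[0.7261, 0.1852], [0.7261, 0.1096]] 90.0
    [[0.7089, 0.1789], [0.7089, 0.1128]] 90.0
[188.3 182.3 159.4 194.5] 0.008 [[0.6593, 0.0208], [0.6664, -0.0259]] 98.61
    [[0.6504, 0.0351], [0.6566, -0.0058]] 98.61
[263.1  95.6 315.8  71. ] 0.008 [[0.5709, 0.153], [0.558, 0.2262]] 99.94
    [[0.5731, 0.1508], [0.5618, 0.2148]] 99.94
```

Emit:
{"method": "drive_tool", "body": {"plan": [[[-0.1,-1,0,0,0,0],[-0.1,-1,0,0,0,0],[-0.1,-1,0,0,0,0],[-0.1,-1,0,0,0,0],[-0.1,-1,0,0,0,0],[-0.1,-1,0,0,0,0],[-0.1,-1,0,0,0,0],[-0.1,-1,0,0,0,0]]]}}

```text
time: 4.3
position: [0.6405, -0.0805, 0.4047]
tool_rot: [0.121, 0.993, 0.0, -0.001]
ft_force: [0.3, -0.9, -0.1]
grip_width: 0.0869
```

Emit:
{"method": "drive_tool", "body": {"plan": [[[-0.1,-1,0,0,0,0],[-0.1,-1,0,0,0,0],[-0.1,-1,0,0,0,0],[-0.1,-1,0,0,0,0],[-0.1,-1,0,0,0,0],[-0.1,-1,0,0,0,0],[0,0,0,0,0,0]]]}}

```text
time: 5.18
position: [0.6261, -0.2337, 0.4046]
tool_rot: [0.124, 0.992, -0.0, 0.0]
ft_force: [-0.0, -0.3, -0.3]
grip_width: 0.087
```

Run:
```python
from h import *
o=robot.get_obs();w=camera("wrist");np.savez("w2.npz",im=w,p=o["position"],q=o["tool_rot"])
print(o["time"],o["position"],o["tool_rot"]); 
cv2.imwrite("pics/w2b.png",cv2.resize(w[:,:,::-1],(800,600)))
crop(w,130,0,380,210,3,"w2c.png")
c=cam("wrist",o)
g=cv2.cvtColor(w,cv2.COLOR_RGB2GRAY)
L=cv2.createLineSegmentDetector().detect(g)[0][:,0]
for l in L:
    n=np.hypot(l[2]-l[0],l[3]-l[1])
    if n>22 and max(l[1],l[3])<212:
        r=[]
        for z in (0.0,0.034,.06):
            P=plane(c,[l[:2],l[2:]],z);v=P[1]-P[0]
            r+=[P[:,:2].round(4).tolist()]
        print(l.round(1),r,round(np.degrees(np.arctan2(v[1],v[0]))%180,2))
```

```text
5.175 [ 0.62614085 -0.23367019  0.40461777] [ 1.23605597e-01  9.92331399e-01 -1.59658035e-04  1.62444162e-04]
[190.4 121.9 172.5  62.9] [[[0.5422, -0.303], [0.4644, -0.303]], [[0.5431, -0.2953], [0.4721, -0.2953]], [[0.5437, -0.2894], [0.478, -0.2893]]] 179.97
[424.8 155.5 447.1 146.3] [[[0.6692, 0.0096], [0.6637, 0.0421]], [[0.6589, -0.0103], [0.6538, 0.0193]], [[0.6509, -0.0255], [0.6462, 0.0019]]] 99.69
[215.4  54.8 230.5 111.9] [[[0.469, -0.2456], [0.5431, -0.2457]], [[0.4763, -0.243], [0.5438, -0.243]], [[0.4819, -0.2409], [0.5444, -0.241]]] 179.97
[173.3  61.4 209.8  50.8] [[[0.4628, -0.3013], [0.4627, -0.2513]], [[0.4707, -0.2937], [0.4706, -0.2482]], [[0.4767, -0.2879], [0.4766, -0.2457]]] 90.18
[302.9 136.9 301.7 110.6] [[[0.6006, -0.1561], [0.5653, -0.1506]], [[0.5963, -0.1614], [0.5641, -0.1564]], [[0.593, -0.1654], [0.5632, -0.1608]]] 171.15
[443.3 139.7 510.9 111.3] [[[0.6529, 0.0372], [0.6362, 0.1334]], [[0.644, 0.0149], [0.6287, 0.1026]], [[0.6371, -0.0022], [0.623, 0.079]]] 99.88
[510.7 114.6 449.3 140.5] [[[0.6408, 0.1332], [0.6561, 0.0456]], [[0.6329, 0.1024], [0.64
[... 7687 characters left out ...]
4615, -0.1259]], [[0.4624, -0.1649], [0.4694, -0.1338]], [[0.4691, -0.1687], [0.4755, -0.1399]]] 77.33
[89.3 15.6 87.3 41.9] [[[0.3846, -0.3878], [0.4122, -0.4022]], [[0.3994, -0.3726], [0.4246, -0.3857]], [[0.4107, -0.361], [0.434, -0.3731]]] 152.47
[271.9  32.6 300.6  33.3] [[[0.4618, -0.1684], [0.4715, -0.1329]], [[0.4697, -0.1726], [0.4786, -0.1402]], [[0.4758, -0.1758], [0.484, -0.1458]]] 74.7
[299.4  34.7 274.4  34.7] [[[0.4727, -0.1348], [0.4649, -0.1658]], [[0.4796, -0.1419], [0.4725, -0.1702]], [[0.485, -0.1474], [0.4784, -0.1736]]] 75.91
[481.8 181.6 452.  188.5] [[[0.7297, 0.0906], [0.7293, 0.0459]], [[0.7139, 0.0635], [0.7136, 0.0227]], [[0.7019, 0.0428], [0.7016, 0.0051]]] 89.55
```

View pics/w2b.png

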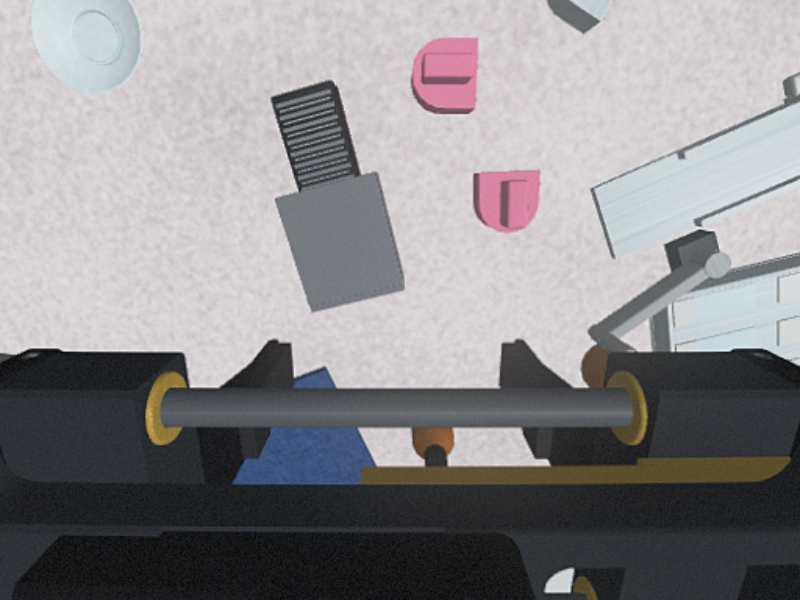

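View pics/w2c.png

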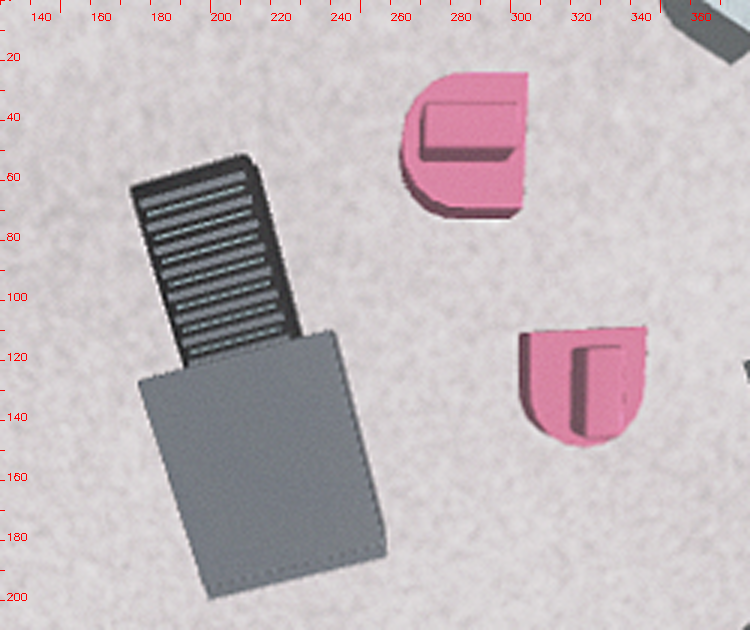

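Emit:
{"method": "drive_tool", "body": {"plan": [[[-0.9,-0.3,-0.8,0,0,0.5],[-0.9,-0.3,-0.8,0,0,0.5],[-0.9,-0.3,-0.9,0,0,0.5],[-0.9,-0.3,-0.9,0,0,0.5],[-0.9,-0.25,-0.9,0,0,0.37],[-0.54,0,-0.9,0,0,0],[0,0,0,0,0,0]]]}}

```text
time: 6.1
position: [0.4994, -0.2663, 0.2734]
tool_rot: [-0.002, 1.0, 0.002, -0.002]
ft_force: [0.0, -0.0, 0.1]
grip_width: 0.0872
```

Run:
```python
from h import *
o=robot.get_obs();w=camera("wrist");np.savez("w3.npz",im=w,p=o["position"],q=o["tool_rot"])
print(o["time"],o["position"],o["tool_rot"],o["q"])
M=R.from_quat(o["tool_rot"]).as_matrix();print(M.round(3),"grasp",o["position"]+.164*M[:,2])
cv2.imwrite("pics/w3b.png",cv2.resize(w[:,:,::-1],(800,600)))
cs=cam("scene"); print("jar cap",plane(cs,[(285,249)],.075))
```

```text
6.1 [ 0.49940494 -0.26625407  0.27337123] [-0.00155464  0.99999509  0.00188373 -0.00196506] [-6.87310960e-01  6.33856393e-01  1.69110008e+00  5.59873813e-04
  8.22065022e-01 -2.26159881e+00]
[[-1.    -0.003 -0.004]
 [-0.003  1.     0.004]
 [ 0.004  0.004 -1.   ]] grasp [ 0.49875945 -0.26563721  0.10937366]
jar cap [[ 0.77764942 -0.05773177  0.075     ]]
```

View pics/w3b.png

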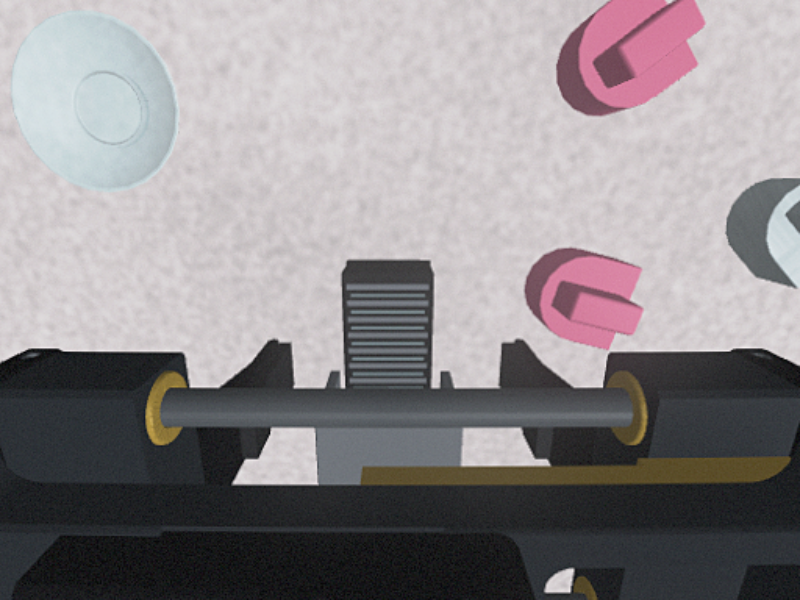

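Emit:
{"method": "drive_tool", "body": {"plan": [[[0,-0.18,-0.9,0,0,0],[0,0,-0.9,0,0,0],[0,0,-0.9,0,0,0],[0,0,-0.8,0,0,0],[0,0,0,0,0,0]]]}}

```text
time: 6.78
position: [0.5014, -0.2716, 0.1871]
tool_rot: [-0.002, 1.0, 0.0, 0.0]
ft_force: [0.5, -0.6, 0.2]
grip_width: 0.0871
```

Emit:
{"method": "drive_tool", "body": {"plan": [[[0,0,0,0,0,0],[0,0,0,0,0,0],[0,0,0,0,0,0],[0,0,0,0,0,0]]], "grip": 1, "force": 25}}

```text
time: 7.28
position: [0.5005, -0.272, 0.1877]
tool_rot: [-0.002, 1.0, -0.0, 0.0]
ft_force: [-0.3, 0.0, 0.0]
grip_width: 0.055
```

Emit:
{"method": "drive_tool", "body": {"plan": [[[0,0,0,0,0,0],[0,0,0,0,0,0],[-0.3,0,0.02,0,0,0],[-0.6,0,0,0,0,0],[-0.6,0,0,0,0,0],[-0.6,0,0,0,0,0],[-0.6,0,0,0,0,0],[-0.6,0,0,0,0,0]]]}}

```text
time: 8.28
position: [0.4167, -0.2719, 0.1878]
tool_rot: [-0.002, 1.0, 0.0, -0.0]
ft_force: [0.2, 0.1, -2.0]
grip_width: 0.0497
```

Emit:
{"method": "drive_tool", "body": {"plan": [[[-0.6,0,0,0,0,0],[-0.4,0,0,0,0,0],[0,0,0,0,0,0]]]}}

```text
time: 8.65
position: [0.3922, -0.2719, 0.1878]
tool_rot: [-0.001, 1.0, 0.0, -0.0]
ft_force: [-0.7, 1.6, -1.2]
grip_width: 0.0499
```

Emit:
{"method": "drive_tool", "body": {"plan": [[[0,0,0,0,0,0],[0,0,0,0,0,0],[0,0,0.4,0,0,0],[0,0,1,0,0,0],[0,0,0.9,0,0,0],[1,0,0,0,0,0],[1,0,0,0,0,0],[1,0,0,0,0,0]]], "grip": 0}}

```text
time: 9.65
position: [0.4688, -0.2717, 0.2462]
tool_rot: [-0.002, 1.0, -0.0, 0.0]
ft_force: [-0.3, 0.3, 0.0]
grip_width: 0.0872
```

Emit:
{"method": "drive_tool", "body": {"plan": [[[1,0,0,0,0,0],[0,0,0,0,0,0],[0,0,0,0,0,0]]]}}

```text
time: 10.02
position: [0.4922, -0.2714, 0.2454]
tool_rot: [-0.002, 1.0, 0.0, -0.001]
ft_force: [-0.9, 0.2, 0.2]
grip_width: 0.0869
```

Run:
```python
from h import *
o=robot.get_obs();w=camera("wrist");b=camera("side")
print(o["time"],o["position"],o["grip_width"])
cv2.imwrite("pics/w4b.png",cv2.resize(w[:,:,::-1],(800,600)));crop(b,220,180,400,330,4,"sd4.png")
```

```text
10.025 [ 0.49216876 -0.27139359  0.24539608] 0.08688433892253597
```

View pics/w4b.png

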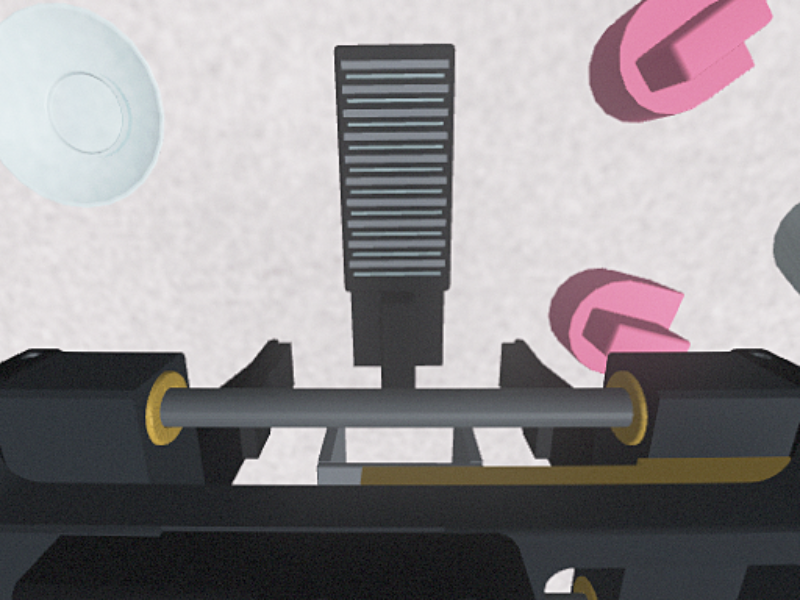

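View pics/sd4.png

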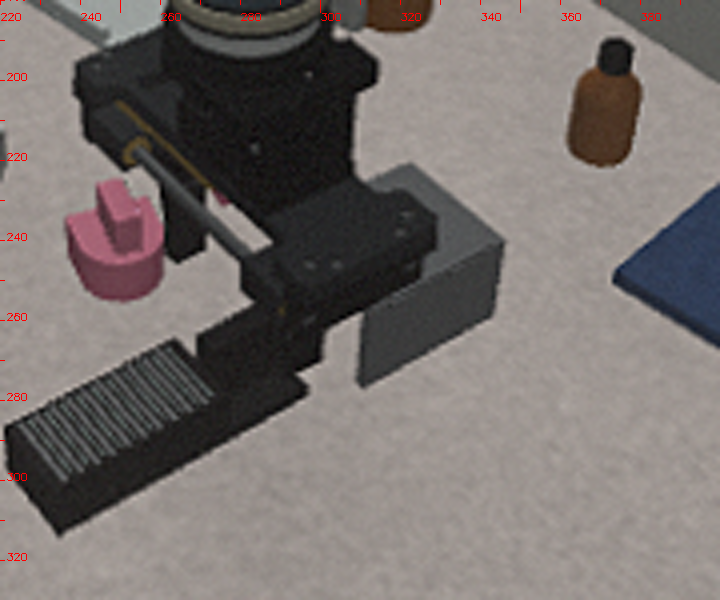

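Emit:
{"method": "drive_tool", "body": {"plan": [[[0,0,-0.8,0,0,0],[0,0,-0.8,0,0,0],[0,0,-0.38,0,0,0],[0,0,0,0,0,0]]]}}

```text
time: 10.62
position: [0.4924, -0.2719, 0.1953]
tool_rot: [-0.001, 1.0, 0.001, -0.001]
ft_force: [-0.1, -0.2, 1.3]
grip_width: 0.0868
```

Emit:
{"method": "drive_tool", "body": {"plan": [[[0,0,0,0,0,0],[0,0,0,0,0,0],[0,0,0,0,0,0],[0,0,0,0,0,0],[0,0,0,0,0,0],[0,0,0,0,0,0],[0,0,0,0,0,0]]], "grip": 1, "force": 55}}

```text
time: 11.5
position: [0.4929, -0.2719, 0.1957]
tool_rot: [-0.002, 1.0, 0.0, -0.0]
ft_force: [-0.0, -0.8, -0.7]
grip_width: 0.0251
```

Emit:
{"method": "drive_tool", "body": {"plan": [[[0,0,0,0,0,0],[0,0,0,0,0,0],[0,0,0,0,0,0],[0,0,0.4,0,0,0],[0,0,0.6,0,0,0],[0,0,0,0,0,0]]]}}

```text
time: 12.25
position: [0.4935, -0.2723, 0.2225]
tool_rot: [-0.002, 1.0, -0.001, 0.001]
ft_force: [0.0, -0.3, -1.4]
grip_width: 0.0157
```

Run:
```python
from h import *
o=robot.get_obs();w=camera("wrist");b=camera("side")
print(o["time"],o["position"],o["grip_width"],o["ft_force"],o["moment"])
cv2.imwrite("pics/w5b.png",cv2.resize(w[:,:,::-1],(800,600)));crop(b,220,180,400,330,4,"sd5.png")
```

```text
12.25 [ 0.49346733 -0.27233065  0.22251159] 0.015692002129322338 [ 0.02936345 -0.33541474 -1.36846251] [ 0.00255531 -0.02539483 -0.03784956]
```

View pics/sd5.png

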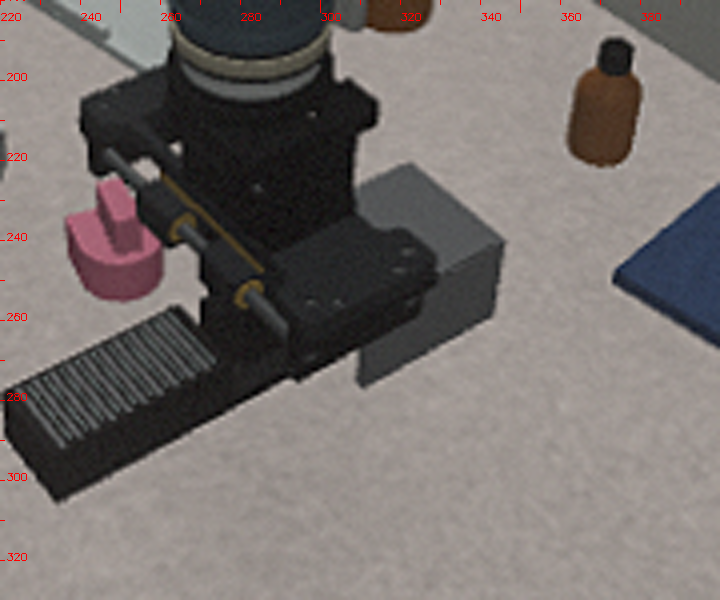

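View pics/w5b.png

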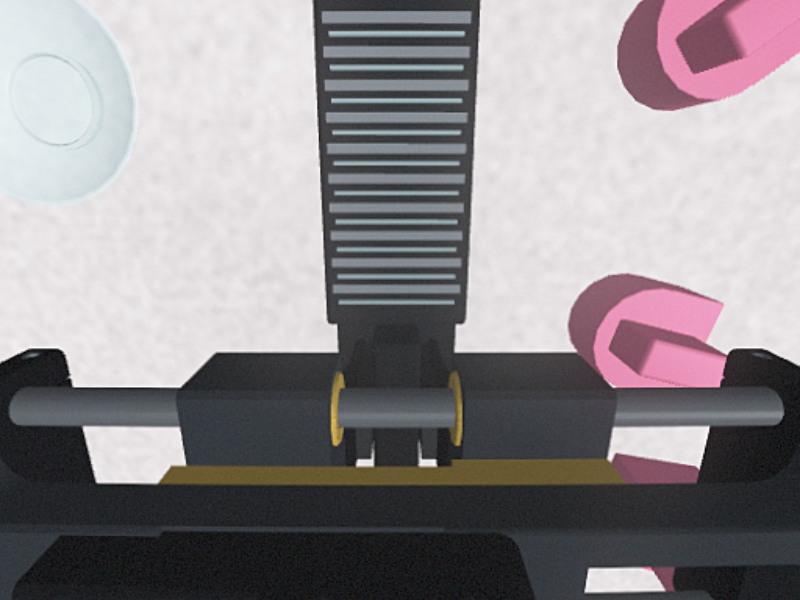

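Run:
```python
from h import *
cd=cam("side")
print(proj(cd,[[.3625,-.297,0],[.3625,-.297,.0265],[.3625,-.247,.034],[.3625,-.247,.0605],[.4675,-.247,.034],[.4675,-.247,.0605]]))
# grasp, plan geometry
S=np.array([.606,.128]);x=np.array([-.172,.985]);y=np.array([-.985,-.172])
for n,(a,b) in dict(pre=(-.125,0),floor=(-.1,0),fin=(-.035,0),fin_end=(17.5e-3-.0525,0)).items(): print(n,S+a*x+b*y)
```

```text
[[233.23540608 314.25747879]
 [232.45189187 305.84214721]
 [219.2672912  286.36466392]
 [218.20080183 277.44536816]
 [263.20906732 264.15293546]
 [263.08857382 255.23757387]]
pre [0.6275   0.004875]
floor [0.6232 0.0295]
fin [0.61202  0.093525]
fin_end [0.61202  0.093525]
```

Emit:
{"method": "drive_tool", "body": {"plan": [[[0,0,0.9,0,0,0],[0.2,0.4,0.9,0,0,-0.5],[0.4,0.7,0.9,0,0,-0.95],[0.4,0.7,0,0,0,-0.95],[0.4,0.7,0,0,0,-0.95],[0.4,0.7,0,0,0,-0.95],[0.4,0.7,0,0,0,-0.95],[0.4,0.7,0,0,0,-0.95]]]}}

```text
time: 13.35
position: [0.558, -0.1562, 0.2878]
tool_rot: [0.319, 0.948, 0.0, -0.001]
ft_force: [0.3, 1.0, -1.6]
grip_width: 0.0155
```

Emit:
{"method": "drive_tool", "body": {"plan": [[[0.4,0.7,0,0,0,-0.95],[0.4,0.7,0,0,0,-0.95],[0.4,0.7,0,0,0,-0.95],[0.4,0.7,0,0,0,-0.95],[0.4,0.7,0,0,0,-0.95],[0.4,0.7,0,0,0,-0.95],[0.4,0.7,0,0,0,-0.95],[0.17,0.4,0,0,0,-0.5]]]}}

```text
time: 14.35
position: [0.6323, -0.0234, 0.2876]
tool_rot: [0.643, 0.766, -0.0, -0.0]
ft_force: [-0.7, -0.2, -0.3]
grip_width: 0.0157
```

Emit:
{"method": "drive_tool", "body": {"plan": [[[0,0,0,0,0,0],[0,0,0,0,0,0]]]}}

```text
time: 14.6
position: [0.6318, -0.0247, 0.2879]
tool_rot: [0.642, 0.767, -0.0, -0.0]
ft_force: [0.5, 0.3, -0.7]
grip_width: 0.0157
```

Run:
```python
from h import *
o=robot.get_obs();w=camera("wrist");np.savez("w6.npz",im=w,p=o["position"],q=o["tool_rot"])
print(o["time"],o["position"],o["tool_rot"],o["grip_width"])
M=R.from_quat(o["tool_rot"]).as_matrix();print(M.round(4), np.degrees(np.arctan2(M[1,0],M[0,0])))
cv2.imwrite("pics/w6b.png",cv2.resize(w[:,:,::-1],(800,600)))
```

```text
14.6 [ 0.63181271 -0.0246781   0.2878618 ] [ 6.41848078e-01  7.66831588e-01 -4.36771748e-04 -4.12454818e-04] 0.015671277034290595
[[-1.761e-01  9.844e-01 -1.200e-03]
 [ 9.844e-01  1.761e-01 -1.000e-04]
 [ 1.000e-04 -1.200e-03 -1.000e+00]] 100.1404513268562
```

View pics/w6b.png

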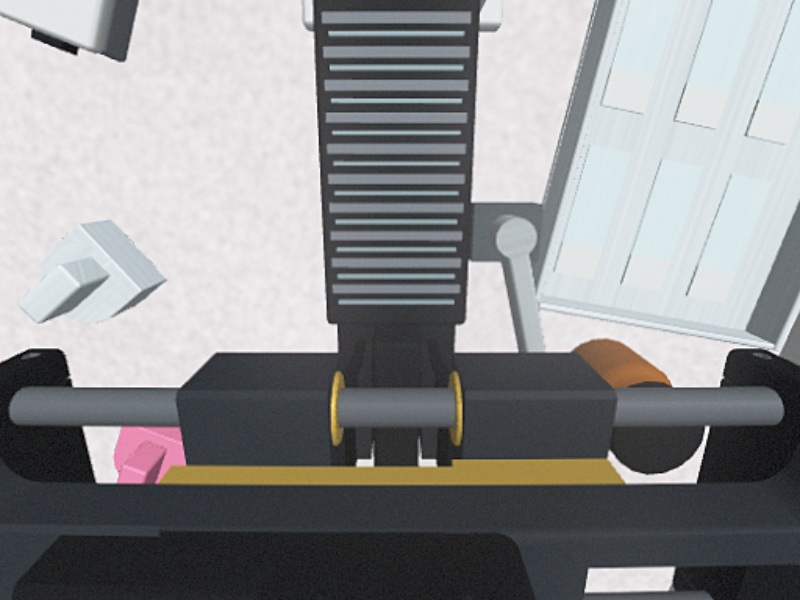

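Emit:
{"method": "drive_tool", "body": {"plan": [[[0.04,0,-0.9,0,0,0],[0,0,-0.9,0,0,0],[0,0,-0.9,0,0,0],[0,0,0,0,0,0],[0,0,0,0,0,0]]]}}

```text
time: 15.28
position: [0.6335, -0.0249, 0.2214]
tool_rot: [0.642, 0.766, 0.0, 0.0]
ft_force: [0.7, 0.6, -1.6]
grip_width: 0.0156
```

Run:
```python
from h import *
o=robot.get_obs();w=camera("wrist");b=camera("side");a=camera("scene");np.savez("w7.npz",im=w,p=o["position"],q=o["tool_rot"])
print(o["time"],o["position"],o["tool_rot"],o["grip_width"])
crop(w,150,0,360,150,3,"w7b.png");crop(b,170,110,330,230,4,"sd7.png");crop(a,250,150,400,260,5,"sc7.png")
```

```text
15.275 [ 0.63345307 -0.02488708  0.22139883] [6.42311633e-01 7.66443419e-01 2.09914122e-04 4.56086554e-04] 0.015641537673049554
```

View pics/w7b.png

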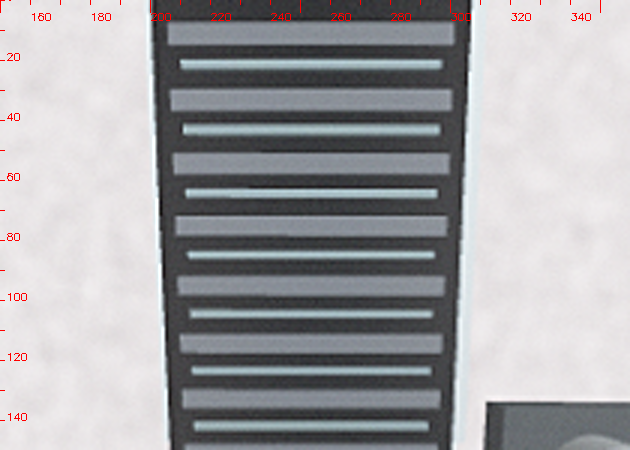

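View pics/sd7.png

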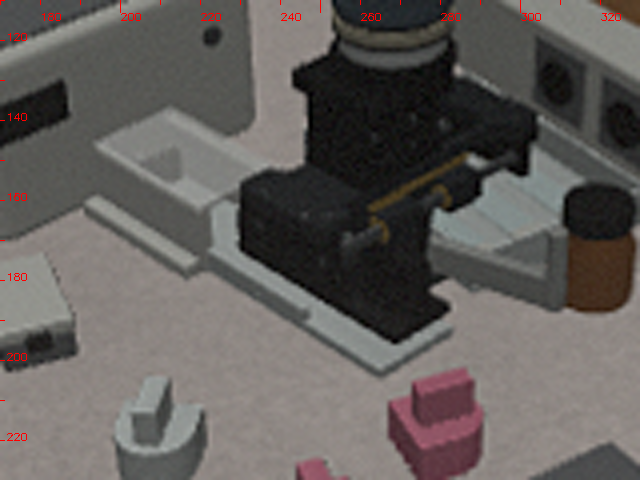

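View pics/sc7.png

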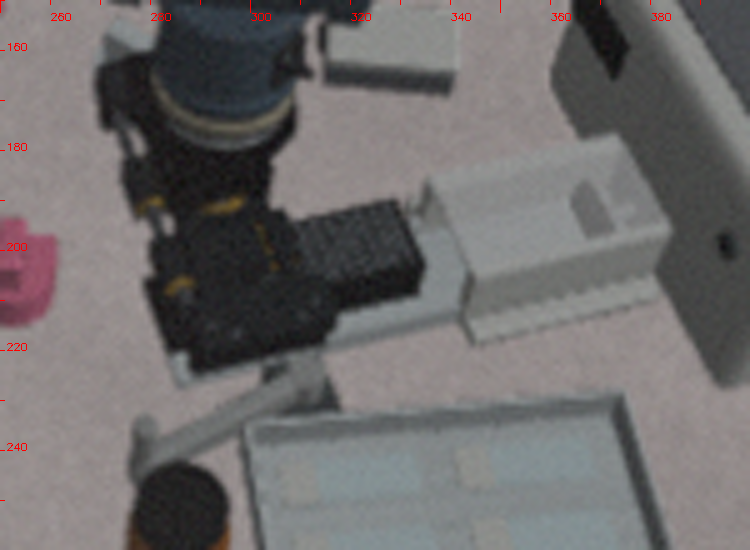

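Run:
```python
from h import *
d=np.load("w7.npz");c=cam("wrist",dict(position=d["p"],tool_rot=d["q"]));im=d["im"].astype(int)
for r in (15,40,60,80):
    print(r,[tuple(v) for v in im[r,196:212].tolist()]);print([tuple(v) for v in im[r,294:314].tolist()])
```

```text
15 [(233, 228, 231), (233, 229, 230), (229, 231, 232), (238, 245, 248), (175, 186, 192), (72, 73, 75), (54, 51, 56), (59, 54, 60), (60, 62, 65), (60, 62, 63), (71, 68, 75), (76, 77, 84), (72, 71, 75), (65, 68, 71), (69, 70, 72), (69, 69, 70)]
[(70, 71, 74), (72, 75, 73), (74, 76, 78), (75, 77, 82), (75, 79, 80), (76, 76, 81), (80, 79, 86), (66, 63, 66), (66, 66, 66), (66, 67, 69), (64, 67, 67), (52, 43, 49), (120, 128, 132), (233, 239, 242), (231, 237, 240), (225, 232, 235), (225, 233, 236), (227, 230, 232), (230, 227, 227), (232, 228, 228)]
40 [(233, 229, 230), (233, 228, 230), (231, 228, 228), (231, 230, 233), (236, 244, 248), (176, 188, 193), (64, 64, 65), (62, 56, 55), (61, 68, 66), (66, 65, 69), (72, 71, 71), (69, 70, 67), (64, 62, 65), (65, 69, 69), (53, 58, 57), (58, 59, 57)]
[(60, 54, 60), (62, 60, 58), (60, 59, 59), (65, 65, 66), (73, 71, 76), (73, 71, 71), (75, 74, 75), (73, 73, 75), (65, 66, 70), (63, 64, 65), (52, 48, 49), (160, 167, 172), (226, 235, 238), (226, 235, 237), (226, 232, 235), (222, 232, 235), (228, 229, 232), (233, 229, 231), (234, 229, 231), (232, 227, 228)
[... 427 characters left out ...]
229, 236, 239), (224, 230, 233), (223, 231, 235), (228, 228, 230), (233, 230, 229), (232, 229, 230), (234, 229, 231), (233, 229, 230)]
80 [(236, 234, 234), (235, 232, 233), (233, 229, 231), (234, 230, 230), (232, 228, 229), (229, 230, 233), (239, 247, 250), (122, 130, 134), (52, 49, 47), (69, 69, 72), (67, 64, 69), (70, 69, 65), (62, 66, 65), (63, 63, 69), (65, 68, 70), (66, 65, 69)]
[(69, 67, 70), (64, 65, 67), (72, 73, 75), (72, 70, 74), (72, 71, 71), (73, 71, 77), (76, 74, 81), (70, 68, 69), (59, 60, 61), (140, 146, 149), (219, 229, 234), (229, 235, 238), (224, 231, 234), (221, 230, 232), (227, 229, 231), (232, 227, 228), (231, 228, 228), (230, 226, 227), (229, 225, 227), (230, 227, 228)]
```

Run:
```python
from h import *
d=np.load("w7.npz");c=cam("wrist",dict(position=d["p"],tool_rot=d["q"]))
S=np.array([.606,.128,0]);a=np.radians(99.9);x=np.array([np.cos(a),np.sin(a),0]);y=np.array([-x[1],x[0],0])
f=lambda P:np.c_[(P-S)@x,(P-S)@y].round(4).tolist()
for r,t0,b0,b1,t1 in((15,198.3,200.8,306.1,311.3),(40,199.4,201.8,305.0,310.2),(60,200.3,202.7,304.1,309.3),(80,201.6,203.7,303.1,308.5)):
    print(r,"body",f(plane(c,[(b0,r),(b1,r)],.0597)),"track.008",f(plane(c,[(t0,r),(t1,r)],.008)),"0:",f(plane(c,[(t0,r),(t1,r)],.0)))
p=np.r_[d["p"][:2],0];print(f(p[None]))
```

```text
15 body [[-0.0363, 0.0251], [-0.0362, -0.0238]] track.008 [[-0.0204, 0.0355], [-0.0202, -0.036]] 0: [[-0.0179, 0.037], [-0.0177, -0.0376]]
40 body [[-0.0469, 0.0251], [-0.0467, -0.0238]] track.008 [[-0.0348, 0.0355], [-0.0346, -0.0361]] 0: [[-0.0329, 0.037], [-0.0327, -0.0377]]
60 body [[-0.0556, 0.025], [-0.0555, -0.0238]] track.008 [[-0.0467, 0.0355], [-0.0465, -0.0362]] 0: [[-0.0453, 0.0369], [-0.0451, -0.0377]]
80 body [[-0.0647, 0.025], [-0.0645, -0.0238]] track.008 [[-0.059, 0.0352], [-0.0588, -0.0364]] 0: [[-0.0582, 0.0366], [-0.058, -0.0379]]
[[-0.1553, -0.0008]]
```

Emit:
{"method": "drive_tool", "body": {"plan": [[[0.035,0,-0.3,0,0,0],[0,0,-0.3,0,0,0],[0,0,-0.06,0,0,0],[0,0,0,0,0,0],[0,0,0,0,0,0]]]}}

```text
time: 16.05
position: [0.6341, -0.0244, 0.2042]
tool_rot: [0.642, 0.767, 0.0, 0.0]
ft_force: [0.2, 0.6, -1.2]
grip_width: 0.0158
```

Run:
```python
from h import *
o=robot.get_obs();a=camera("scene")
print(o["time"],o["position"],o["tool_rot"],o["ft_force"],o["moment"])
crop(a,250,150,400,260,5,"sc8.png")
```

```text
16.05 [ 0.63411486 -0.02436887  0.20415144] [6.42137254e-01 7.66589683e-01 4.00225266e-05 6.50191004e-05] [ 0.2318035   0.6277735  -1.17212458] [-0.23763868  0.02433606  0.00709149]
```

View pics/sc8.png

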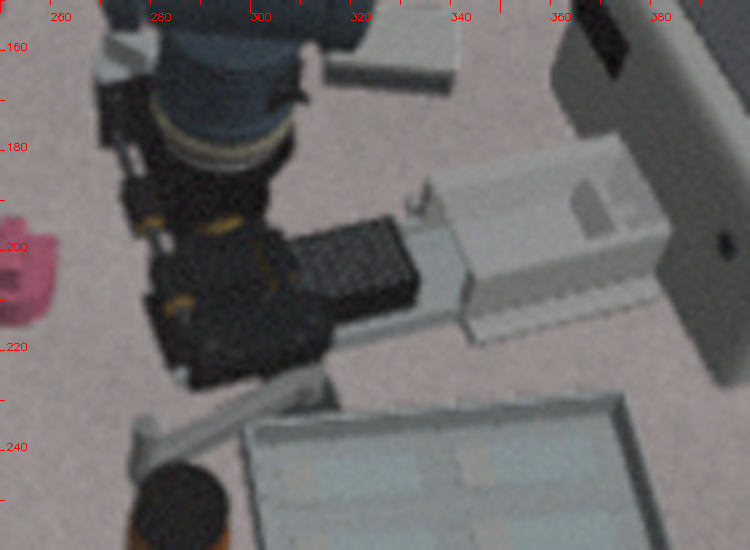

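Emit:
{"method": "drive_tool", "body": {"plan": [[[-0.05,0.3,0,0,0,0],[-0.1,0.58,0,0,0,0],[-0.1,0.58,0,0,0,0],[-0.1,0.58,0,0,0,0],[-0.1,0.58,0,0,0,0],[0,0,0,0,0,0]]]}}

```text
time: 16.85
position: [0.6224, 0.0427, 0.2042]
tool_rot: [0.641, 0.767, -0.0, -0.0]
ft_force: [0.8, -0.3, -1.8]
grip_width: 0.0157
```

Emit:
{"method": "drive_tool", "body": {"plan": [[[-0.1,0.58,0,0,0,0],[-0.1,0.58,0,0,0,0],[-0.1,0.45,0,0,0,0],[-0.05,0.3,0,0,0,0],[-0.03,0.2,0,0,0,0],[-0.02,0.12,0,0,0,0],[0,0,0,0,0,0]]]}}

```text
time: 17.73
position: [0.6129, 0.0965, 0.2043]
tool_rot: [0.642, 0.767, -0.0, 0.0]
ft_force: [0.4, -3.1, -0.9]
grip_width: 0.0155
```

Run:
```python
from h import *
o=robot.get_obs();a=camera("scene");w=camera("wrist");np.savez("w9.npz",im=w,p=o["position"],q=o["tool_rot"])
print(o["time"],o["position"],o["tool_rot"],o["ft_force"],o["moment"])
S=np.array([.606,.128,0]);t=np.radians(99.9);x=np.array([np.cos(t),np.sin(t),0]);y=np.array([-x[1],x[0],0])
print((o["position"]-S)@np.c_[x,y])
crop(a,250,150,400,260,5,"sc9.png");cv2.imwrite("pics/w9b.png",cv2.resize(w[:,:,::-1],(800,600)))
```

```text
17.725 [0.61286609 0.09648631 0.20426135] [ 6.42063105e-01  7.66651718e-01 -2.70682571e-04  1.98540248e-04] [ 0.44837704 -3.07638133 -0.86619581] [-0.51919863  0.06073328  0.07562758]
[-0.03222491 -0.00134573]
```

View pics/sc9.png

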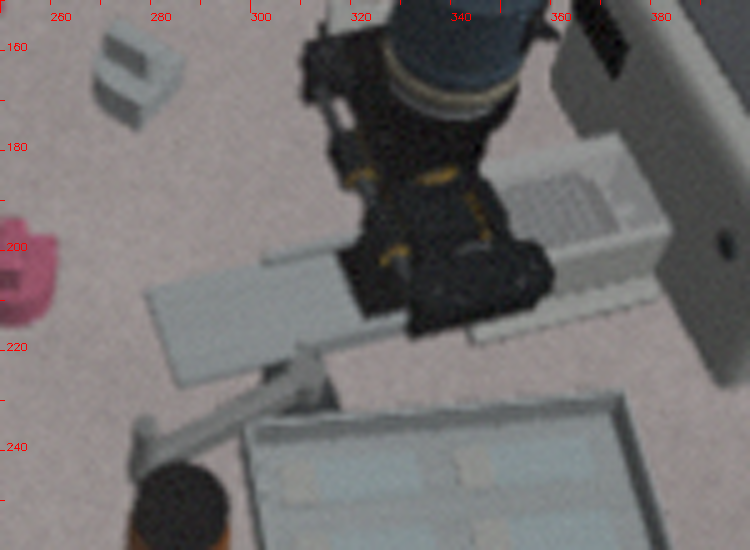

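View pics/w9b.png

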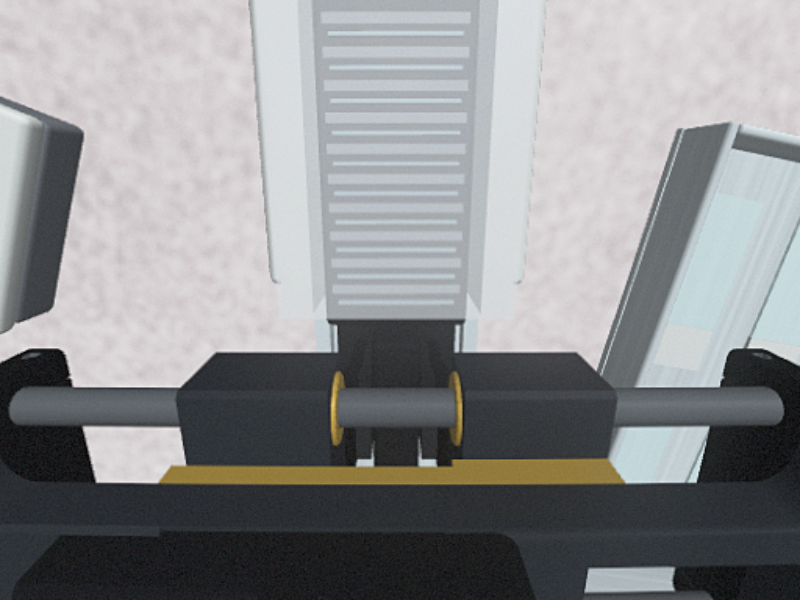

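Emit:
{"method": "drive_tool", "body": {"plan": [[[0,0,0,0,0,0],[0,0,0,0,0,0],[0,0,0,0,0,0],[0,0,0.5,0,0,0],[0,0,1,0,0,0],[0,0,1,0,0,0],[-0.6,-0.5,0.2,0,0,-0.8],[-0.8,-0.7,0,0,0,-1]]], "grip": 0.45}}

```text
time: 18.82
position: [0.5781, 0.067, 0.2737]
tool_rot: [0.712, 0.702, 0.001, 0.001]
ft_force: [0.0, -0.6, 0.0]
grip_width: 0.0479
```

Emit:
{"method": "drive_tool", "body": {"plan": [[[-0.8,-0.7,0,0,0,-1],[-0.8,-0.7,0,0,0,-1],[-0.8,-0.7,0,0,0,-1],[-0.8,-0.7,0,0,0,-1],[-0.8,-0.7,0,0,0,-1],[-0.8,-0.7,0,0,0,-1],[-0.48,-0.16,0,0,0,-0.95],[0,0,0,0,0,0]]]}}

```text
time: 19.82
position: [0.4453, -0.0424, 0.2725]
tool_rot: [0.915, 0.403, 0.0, 0.0]
ft_force: [0.0, -0.3, 0.4]
grip_width: 0.048
```

Run:
```python
from h import *
o=robot.get_obs();a=camera("scene");w=camera("wrist");b=camera("side");np.savez("w10.npz",im=w,p=o["position"],q=o["tool_rot"])
print(o["time"],o["position"],o["tool_rot"],o["grip_width"])
M=R.from_quat(o["tool_rot"]).as_matrix();print(np.degrees(np.arctan2(M[1,0],M[0,0])),o["position"]+.164*M[:,2])
crop(b,170,110,330,230,4,"sd10.png");cv2.imwrite("pics/w10b.png",cv2.resize(w[:,:,::-1],(800,600)));crop(a,250,150,400,260,5,"sc10.png")
```

```text
19.825 [ 0.44531458 -0.04236712  0.27245241] [9.14997251e-01 4.03460047e-01 1.34053221e-04 5.02123095e-05] 0.047976319755272855
47.58932510443343 [ 0.44536146 -0.04236445  0.10845241]
```

View pics/w10b.png

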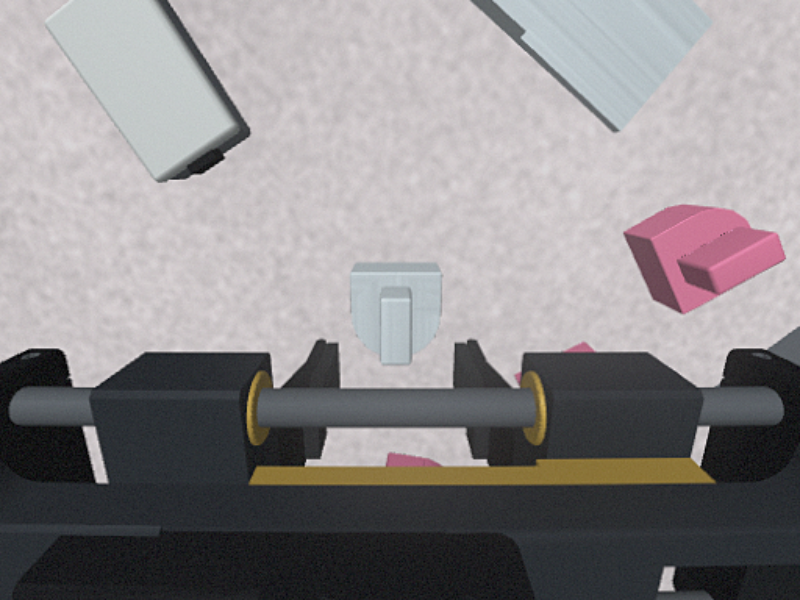

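View pics/sc10.png

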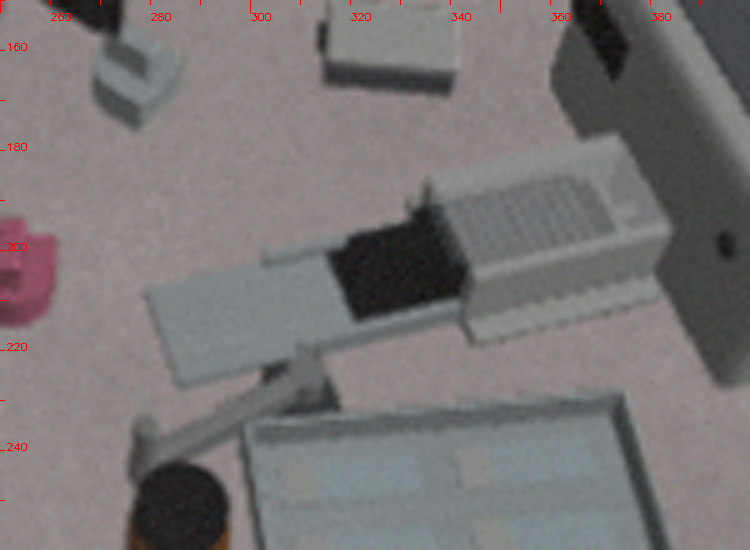

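View pics/sd10.png

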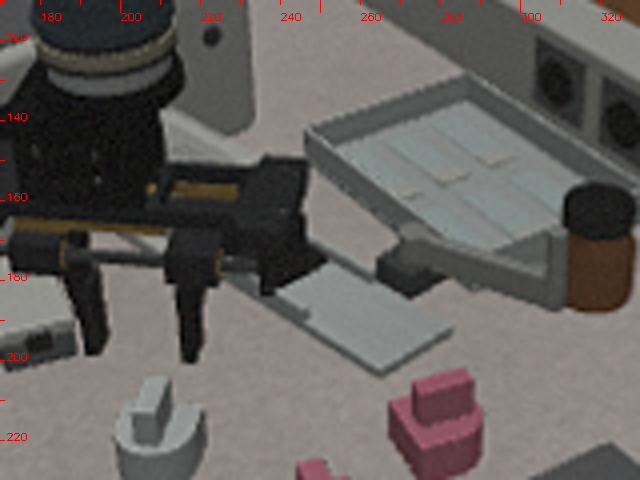

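Run:
```python
from h import *
d=np.load("w10.npz");c=cam("wrist",dict(position=d["p"],tool_rot=d["q"]));k=512/800
P=plane(c,np.array([(381,299),(411,299),(380,364),(411,364)])*k,.056);print(P.round(4),P.mean(0))
Q=plane(c,np.array([(352,272),(441,272)])*k,.03);print(Q.round(4),np.linalg.norm(Q[1]-Q[0]))
q=Q.mean(0);v=(Q[1]-Q[0])/np.linalg.norm(Q[1]-Q[0]);n=np.array([-v[1],v[0],0]);print(np.degrees(np.arctan2(n[1],n[0])),q-.025*n)
```

```text
[[ 0.4511 -0.0246  0.056 ]
 [ 0.4618 -0.0344  0.056 ]
 [ 0.4272 -0.0494  0.056 ]
 [ 0.4388 -0.06    0.056 ]] [ 0.44473219 -0.04211776  0.056     ]
[[ 0.444  -0.0079  0.03  ]
 [ 0.4795 -0.0403  0.03  ]] 0.04801662335835887
47.56673883288502 [ 0.44488426 -0.04256186  0.03      ]
```

Emit:
{"method": "drive_tool", "body": {"plan": [[[0,0,-0.8,0,0,0],[0,0,-0.8,0,0,0],[0,0,-0.62,0,0,0],[0,0,0,0,0,0]]]}}

```text
time: 20.48
position: [0.4462, -0.0418, 0.2155]
tool_rot: [0.915, 0.404, -0.001, -0.001]
ft_force: [-0.1, 0.2, 1.2]
grip_width: 0.0479
```

Emit:
{"method": "drive_tool", "body": {"plan": [[[0,0,0,0,0,0],[0,0,0,0,0,0],[0,0,0,0,0,0],[0,0,0,0,0,0],[0,0,0,0,0,0],[0,0,0,0,0,0]]], "grip": 1, "force": 50}}

```text
time: 21.22
position: [0.4459, -0.0422, 0.2165]
tool_rot: [0.915, 0.403, 0.0, 0.0]
ft_force: [0.2, 0.1, 4.1]
grip_width: 0.0158
```

Emit:
{"method": "drive_tool", "body": {"plan": [[[0,0,0.6,0,0,0],[0,0,0.9,0,0,0],[0.4,0.2,0.9,0,0,0.5],[0.8,0.36,0,0,0,0.9],[0.8,0.36,0,0,0,0.9],[0.8,0.36,0,0,0,0.9],[0.8,0.36,0,0,0,0.9],[0.8,0.36,0,0,0,0.9]]]}}

```text
time: 22.22
position: [0.5559, 0.0083, 0.2755]
tool_rot: [0.778, 0.628, -0.001, -0.001]
ft_force: [0.4, 0.7, -2.6]
grip_width: 0.0158
```

Emit:
{"method": "drive_tool", "body": {"plan": [[[0.8,0.36,0,0,0,0.9],[0.8,0.36,0,0,0,0.9],[0.8,0.36,0,0,0,0.9],[0.26,0.15,0,0,0,0.9],[0,0,0,0,0,0.13],[0,0,0,0,0,0],[0,0,0,0,0,0]]]}}

```text
time: 23.1
position: [0.6218, 0.0384, 0.276]
tool_rot: [0.643, 0.766, -0.0, -0.0]
ft_force: [-0.8, -0.5, -2.4]
grip_width: 0.0156
```

Run:
```python
from h import *
o=robot.get_obs();a=camera("scene");w=camera("wrist");np.savez("w11.npz",im=w,p=o["position"],q=o["tool_rot"])
print(o["time"],o["position"],o["tool_rot"],o["grip_width"])
M=R.from_quat(o["tool_rot"]).as_matrix();print(M.round(4),np.degrees(np.arctan2(M[1,0],M[0,0])))
S=np.array([.606,.128,0]);t=np.radians(99.9);x=np.array([np.cos(t),np.sin(t),0]);y=np.array([-x[1],x[0],0])
print((o["position"]-S)@np.c_[x,y])
cv2.imwrite("pics/w11b.png",cv2.resize(w[:,:,::-1],(800,600)));crop(a,250,150,400,260,5,"sc11.png")
```

```text
23.1 [0.6217544  0.03839697 0.27600273] [ 6.43386234e-01  7.65541513e-01 -3.42944237e-04 -4.77163441e-04] 0.015637191410568397
[[-1.721e-01  9.851e-01 -1.200e-03]
 [ 9.851e-01  1.721e-01  1.000e-04]
 [ 3.000e-04 -1.100e-03 -1.000e+00]] 99.91039709246103
[-0.09097742 -0.00011444]
```

View pics/w11b.png

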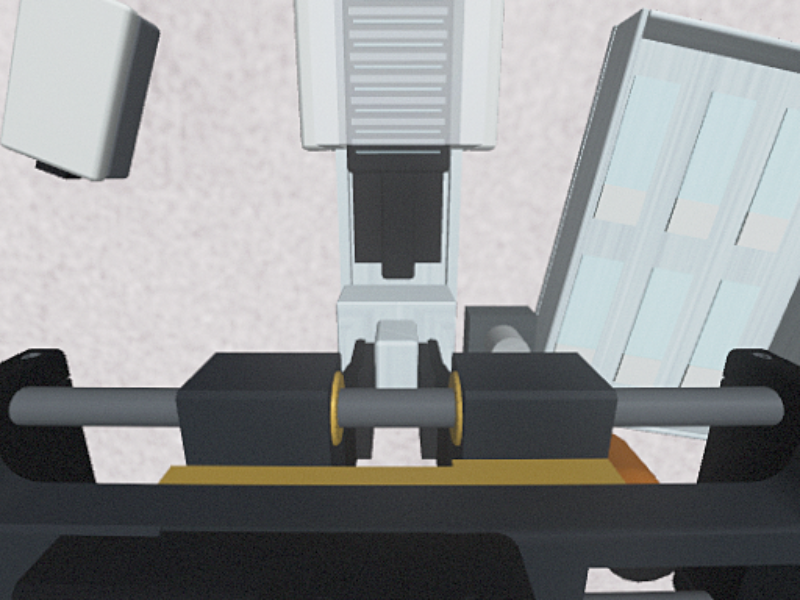

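View pics/sc11.png

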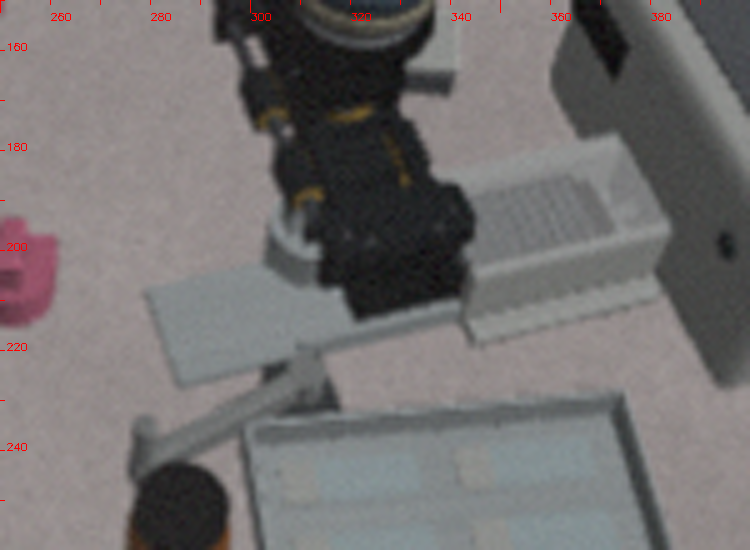

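Run:
```python
from h import *
d=np.load("w11.npz");c=cam("wrist",dict(position=d["p"],tool_rot=d["q"]));k=512/800
S=np.array([.606,.128,0]);t=np.radians(99.9);x=np.array([np.cos(t),np.sin(t),0]);y=np.array([-x[1],x[0],0])
f=lambda p,z:((plane(c,np.array(p,float)*k,z)-S)@np.c_[x,y]).round(4).tolist()
print("slab end",f([(356,263),(441,263)],.016),"slab base",f([(356,263),(441,263)],.008))
print("slab sides",f([(354,200),(444,200)],.016))
print("fin",f([(382,278),(414,278)],.058))
print("guides top?",f([(341,220),(461,220),(348,220),(453,220)],.018),f([(341,220),(461,220),(348,220),(453,220)],.008))
print("block flat top",f([(338,301),(457,301)],.030+.060))
crop(d["im"],190,80,320,220,5,"w11c.png")
```

```text
slab end [[-0.064, 0.0245], [-0.064, -0.0247]] slab base [[-0.0656, 0.0253], [-0.0656, -0.0255]]
slab sides [[-0.0284, 0.0247], [-0.0284, -0.0253]]
fin [[-0.0629, 0.0081], [-0.0629, -0.0074]]
guides top? [[-0.0392, 0.0321], [-0.0392, -0.0349], [-0.0392, 0.0281], [-0.0392, -0.0305]] [[-0.0402, 0.0334], [-0.0402, -0.0365], [-0.0402, 0.0293], [-0.0402, -0.0318]]
block flat top [[-0.065, 0.0251], [-0.065, -0.0237]]
```

View pics/w11c.png

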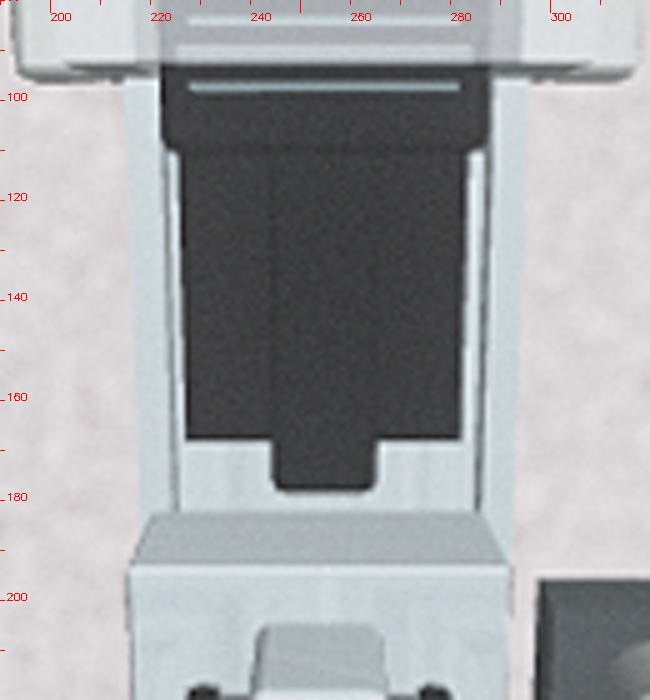

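Emit:
{"method": "drive_tool", "body": {"plan": [[[0.07,-0.2,-0.3,0,0,0],[0,0,-0.7,0,0,0],[0,0,-0.6,0,0,0],[0,0,-0.25,0,0,0],[0,0,-0.15,0,0,0],[0,0,0,0,0,0],[0,0,0,0,0,0]]]}}

```text
time: 24.08
position: [0.6243, 0.0336, 0.2267]
tool_rot: [0.643, 0.766, 0.0, 0.0]
ft_force: [-0.5, -0.2, -2.2]
grip_width: 0.0159
```

Run:
```python
from h import *
o=robot.get_obs();w=camera("wrist");np.savez("w12.npz",im=w,p=o["position"],q=o["tool_rot"])
print(o["time"],o["position"],o["tool_rot"],o["ft_force"])
crop(w,180,60,340,220,4,"w12c.png")
```

```text
24.075 [0.6242836  0.03362755 0.22672091] [6.42919032e-01 7.65933972e-01 2.69411477e-04 4.44058457e-04] [-0.47013229 -0.16849864 -2.19062512]
```

View pics/w12c.png

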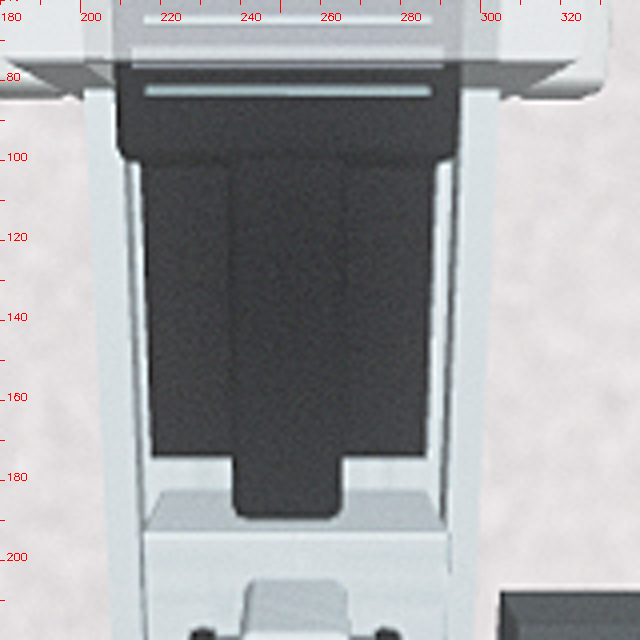

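Emit:
{"method": "drive_tool", "body": {"plan": [[[0,0,-0.08,0,0,0],[0,0,0,0,0,0],[-0.02,0.1,0,0,0,0],[-0.02,0.12,0,0,0,0],[-0.02,0.12,0,0,0,0],[-0.02,0.1,0,0,0,0],[0,0,0,0,0,0],[0,0,0,0,0,0]]]}}

```text
time: 25.12
position: [0.6224, 0.0444, 0.2246]
tool_rot: [0.643, 0.766, 0.0, 0.001]
ft_force: [1.0, -4.1, 3.1]
grip_width: 0.0159
```

Run:
```python
from h import *
o=robot.get_obs();w=camera("wrist");np.savez("w13.npz",im=w,p=o["position"],q=o["tool_rot"])
print(o["time"],o["position"],o["tool_rot"],o["ft_force"])
S=np.array([.606,.128,0]);t=np.radians(99.9);x=np.array([np.cos(t),np.sin(t),0]);y=np.array([-x[1],x[0],0])
print((o["position"]-S)@np.c_[x,y])
crop(w,180,60,340,220,4,"w13c.png")
```

```text
25.125 [0.62236812 0.04440922 0.22459304] [6.42933098e-01 7.65922135e-01 2.13818736e-04 5.18425641e-04] [ 0.98850985 -4.06541821  3.05535199]
[-0.08516022 -0.0017527 ]
```

View pics/w13c.png

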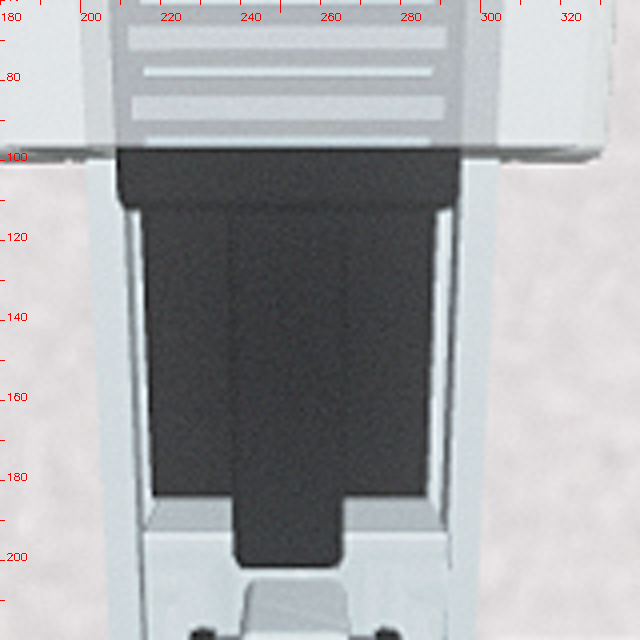

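Emit:
{"method": "drive_tool", "body": {"plan": [[[0,0,0,0,0,0],[0,0,0,0,0,0],[0,0,0,0,0,0],[0,0,0.5,0,0,0],[0,0,1,0,0,0],[0,0,1,0,0,0],[0,-0.4,0.5,0,0,-0.8],[0,-0.5,0,0,0,-1]]], "grip": 0.55}}

```text
time: 26.18
position: [0.6225, 0.0222, 0.3017]
tool_rot: [0.713, 0.701, 0.001, 0.002]
ft_force: [0.0, 0.1, 0.7]
grip_width: 0.0393
```

Emit:
{"method": "drive_tool", "body": {"plan": [[[0.1,-0.5,0,0,0,-1],[0.1,-0.5,0,0,0,-1],[0.1,-0.5,0,0,0,-1],[0.1,-0.5,0,0,0,-1],[0.1,-0.5,0,0,0,-1],[0.1,-0.5,0,0,0,-1],[0.1,-0.5,0,0,0,-1],[0,-0.5,0,0,0,-1]]]}}

```text
time: 27.18
position: [0.6397, -0.0782, 0.3002]
tool_rot: [0.937, 0.35, 0.0, 0.0]
ft_force: [0.1, 0.4, -0.5]
grip_width: 0.0391
```

Emit:
{"method": "drive_tool", "body": {"plan": [[[0,-0.5,0,0,0,-1],[0,-0.5,0,0,0,-1],[0,-0.3,0,0,0,-0.77],[0,0,0,0,0,0],[0,0,0,0,0,0]]]}}

```text
time: 27.8
position: [0.6395, -0.1101, 0.2997]
tool_rot: [0.977, 0.213, 0.0, -0.0]
ft_force: [-0.5, -0.4, -0.9]
grip_width: 0.0389
```

Run:
```python
from h import *
o=robot.get_obs();w=camera("wrist");a=camera("scene");b=camera("side");np.savez("w14.npz",im=w,p=o["position"],q=o["tool_rot"])
print(o["time"],o["position"],o["tool_rot"],o["grip_width"])
M=R.from_quat(o["tool_rot"]).as_matrix();print(np.degrees(np.arctan2(M[1,0],M[0,0])))
cv2.imwrite("pics/w14b.png",cv2.resize(w[:,:,::-1],(800,600)));crop(a,250,150,400,260,5,"sc14.png");crop(b,170,110,330,230,4,"sd14.png")
```

```text
27.8 [ 0.63950037 -0.11006646  0.29967565] [ 9.77000028e-01  2.13239111e-01  1.39610615e-04 -8.09519206e-05] 0.03885813586994059
24.624480067555034
```

View pics/w14b.png

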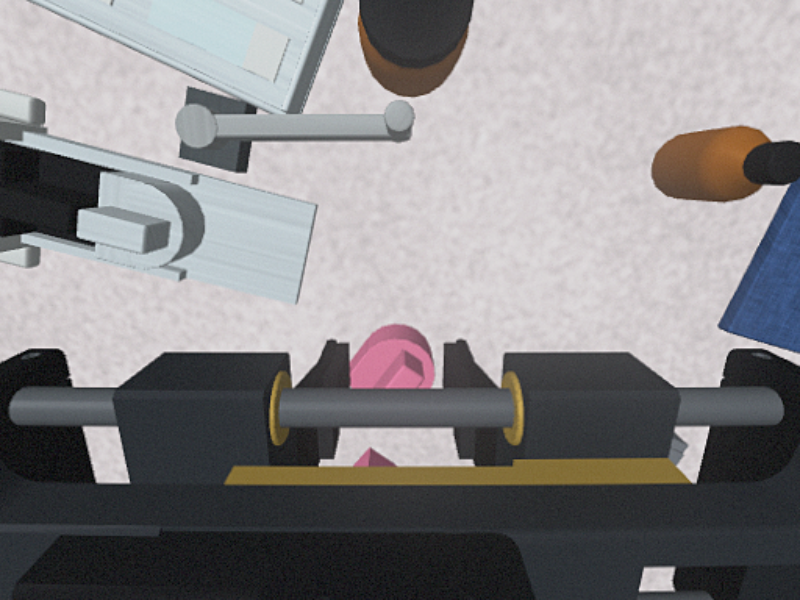

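View pics/sc14.png

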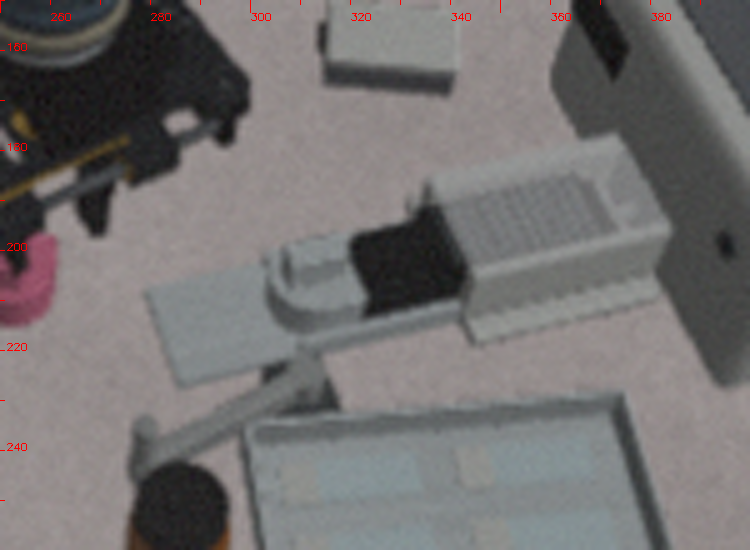

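View pics/sd14.png

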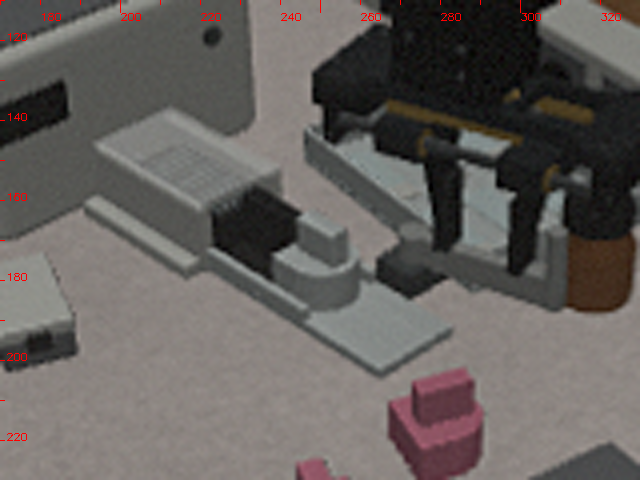

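Run:
```python
from h import *
d=np.load("w14.npz");c=cam("wrist",dict(position=d["p"],tool_rot=d["q"]));k=512/800
S=np.array([.606,.128,0]);t=np.radians(99.9);x=np.array([np.cos(t),np.sin(t),0]);y=np.array([-x[1],x[0],0])
f=lambda P:((P-S)@np.c_[x,y]).round(4).tolist()
g=lambda p,z:plane(c,np.array(p,float)*k,z)
P=g([(399,116)],.076);V=g([(197,126)],.045);print("post",P,f(P),"piv",V,f(V),np.linalg.norm((P-V)[0,:2]),np.degrees(np.arctan2(*(P-V)[0,[1,0]])))
piv=S-.110*x-.062*y;print("piv nominal",piv, np.linalg.norm((P-piv)[0,:2]),np.degrees(np.arctan2(*(P-piv)[0,[1,0]])))
print("blockfin top",f(g([(80,212),(77,232),(146,246),(143,253),(168,228)],.064)))
print("jar cap px top edge", g([(360,20),(472,20),(416,62)],.075))
crop(d["im"],40,30,290,200,3,"w14c.png")
```

```text
post [[ 0.73122963 -0.06949607  0.076     ]] [[-0.2161, -0.0894]] piv [[0.6869577  0.02599965 0.045     ]] [[-0.1144, -0.0622]] 0.10525889913517845 -65.12750831159576
piv nominal [0.68598898 0.03029758 0.        ] 0.10956956371559547 -65.61321973882364
blockfin top [[-0.0701, -0.0067], [-0.0692, 0.004], [-0.1049, 0.0023], [-0.1038, 0.0064], [-0.1151, -0.0099]]
jar cap px top edge [[ 0.75932159 -0.03819442  0.075     ]
 [ 0.77933865 -0.08177956  0.075     ]
 [ 0.75450971 -0.06697973  0.075     ]]
```

View pics/w14c.png

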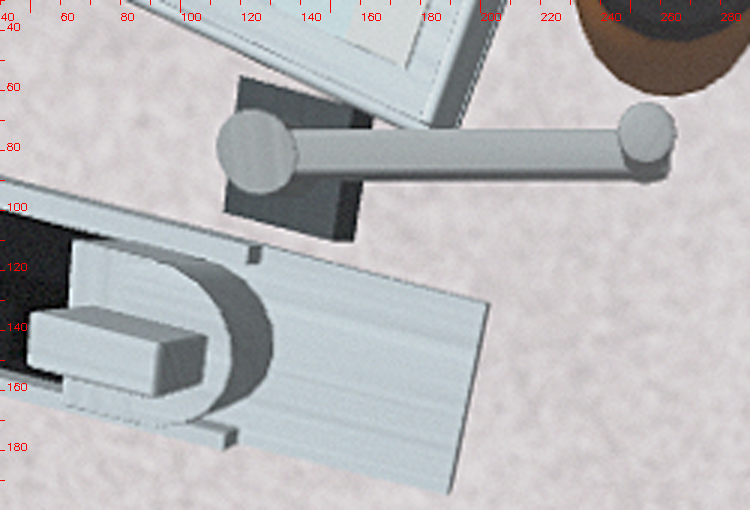

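Emit:
{"method": "drive_tool", "body": {"plan": [[[0.9,0.4,0,0,0,0],[0.9,0.4,0,0,0,0],[0.9,0.4,0,0,0,0],[0.96,0.45,0,0,0,0],[0,0,-0.6,0,0,0],[0,0,-0.9,0,0,0],[0,0,-0.8,0,0,0],[0,0,-0.6,0,0,0]]]}}

```text
time: 28.95
position: [0.73, -0.0693, 0.2247]
tool_rot: [0.977, 0.213, -0.001, -0.001]
ft_force: [-0.5, 0.7, -0.3]
grip_width: 0.0391
```

Run:
```python
from h import *
o=robot.get_obs();a=camera("scene");b=camera("side")
print(o["time"],o["position"],o["tool_rot"],o["grip_width"],o["ft_force"])
crop(a,230,180,340,280,6,"sc15.png");crop(b,210,110,340,210,5,"sd15.png")
```

```text
28.95 [ 0.73003599 -0.06931618  0.22466103] [ 9.77153560e-01  2.12529247e-01 -1.36929357e-03 -6.04055798e-04] 0.039147613393282696 [-0.54584872  0.69964268 -0.29545511]
```

View pics/sc15.png

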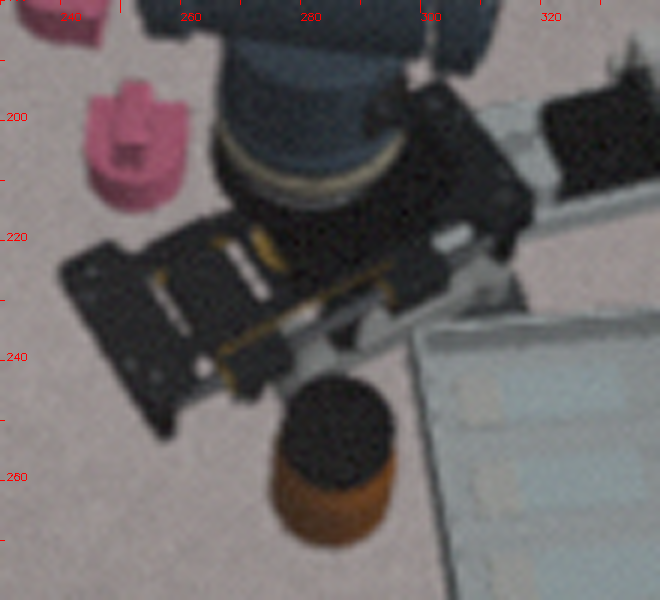

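View pics/sd15.png

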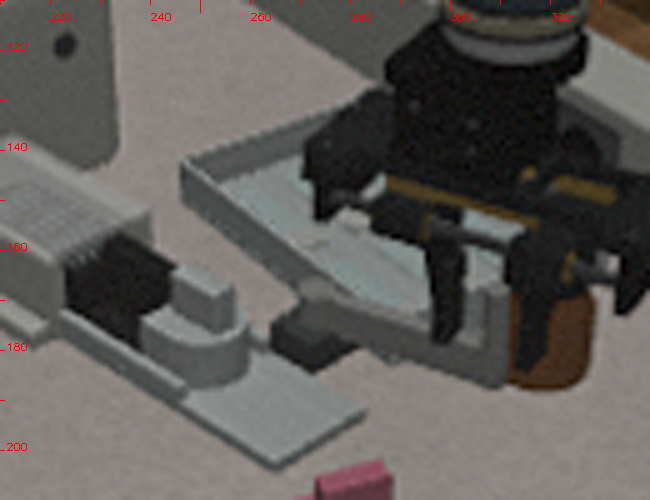

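Emit:
{"method": "drive_tool", "body": {"plan": [[[0,0,0.08,0,0,0],[0,0,0,0,0,0],[0,0,0,0,0,0],[0,0,0,0,0,0],[0,0,0,0,0,0]]], "grip": 1, "force": 30}}

```text
time: 29.68
position: [0.7314, -0.0692, 0.2296]
tool_rot: [0.977, 0.213, 0.001, 0.0]
ft_force: [0.1, 0.1, 2.0]
grip_width: 0.0132
```

Run:
```python
from h import *
o=robot.get_obs();print(o["time"],o["position"],o["grip_width"],o["ft_force"])
piv=np.array([.686,.0303]);p=o["position"][:2]-piv;r=np.linalg.norm(p);a=np.degrees(np.arctan2(p[1],p[0]));print(r,a)
# arc from a to -170.1 in 6 deg steps
end=-170.1;n=18;A=np.radians(np.linspace(a,end,n+1));Q=piv+.108*np.c_[np.cos(A),np.sin(A)]
Q[0]=o["position"][:2]
print((np.diff(Q,axis=0)/.025).round(2).tolist())
print(Q[-1])
```

```text
29.675 [ 0.73135367 -0.06923421  0.22964985] 0.013183668206767847 [0.06504178 0.13034171 2.0235067 ]
0.10938013541461045 -65.50318647243151
[[-0.43, -0.11], [-0.42, -0.12], [-0.43, -0.08], [-0.44, -0.03], [-0.44, 0.01], [-0.43, 0.06], [-0.43, 0.1], [-0.41, 0.14], [-0.4, 0.18], [-0.38, 0.22], [-0.35, 0.26], [-0.32, 0.29], [-0.29, 0.33], [-0.26, 0.35], [-0.22, 0.38], [-0.18, 0.4], [-0.14, 0.42], [-0.1, 0.43]]
[0.57960819 0.01173166]
```

Emit:
{"method": "drive_tool", "body": {"plan": [[[-0.4,-0.14,0,0,0,0],[-0.42,-0.12,0,0,0,0],[-0.43,-0.08,0,0,0,0],[-0.44,-0.03,0,0,0,0],[-0.44,0.01,0,0,0,0],[-0.43,0.06,0,0,0,0],[-0.43,0.1,0,0,0,0]]]}}

```text
time: 30.55
position: [0.6577, -0.077, 0.2296]
tool_rot: [0.977, 0.212, 0.003, 0.004]
ft_force: [3.6, -8.8, -1.1]
grip_width: 0.0132
```

Run:
```python
from h import *
o=robot.get_obs();print(o["time"],o["position"],o["grip_width"],o["ft_force"])
piv=np.array([.686,.0303]);p=o["position"][:2]-piv;print(np.linalg.norm(p),np.degrees(np.arctan2(p[1],p[0])))
a=camera("scene");crop(a,230,160,340,260,6,"sc16.png")
```

```text
30.55 [ 0.65770287 -0.07699595  0.22959403] 0.013200874336805031 [ 3.57278253 -8.79736487 -1.1387151 ]
0.11096462541764904 -104.77419788499286
```

View pics/sc16.png

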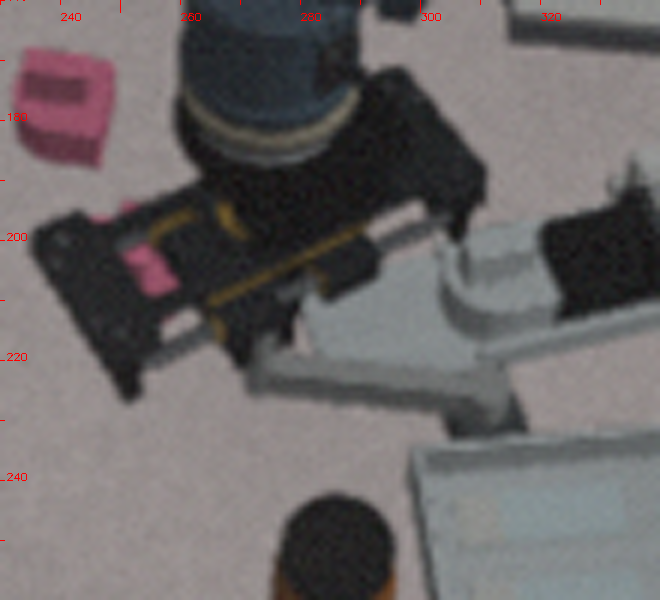

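Run:
```python
import numpy as np
piv=np.array([.686,.028])
cur=np.array([.6566,-.0742]);A=np.radians(np.linspace(-105.5,-170.1,12)[0:]);Q=piv+.108*np.c_[np.cos(A),np.sin(A)]
Q=np.vstack([cur,Q[1:]]);print((np.diff(Q,axis=0)/.025).round(2).tolist(),Q[-1])
```

```text
[[-0.4, 0.07], [-0.4, 0.18], [-0.38, 0.22], [-0.36, 0.26], [-0.33, 0.3], [-0.3, 0.33], [-0.26, 0.36], [-0.22, 0.38], [-0.18, 0.4], [-0.14, 0.42], [-0.1, 0.43]] [0.57960819 0.00943166]
```

Emit:
{"method": "drive_tool", "body": {"plan": [[[-0.4,0.07,0,0,0,0],[-0.4,0.18,0,0,0,0],[-0.38,0.22,0,0,0,0],[-0.36,0.26,0,0,0,0],[-0.33,0.3,0,0,0,0],[-0.3,0.33,0,0,0,0]]]}}

```text
time: 31.35
position: [0.6002, -0.044, 0.2294]
tool_rot: [0.977, 0.213, -0.003, 0.003]
ft_force: [-4.3, -12.5, 6.8]
grip_width: 0.0126
```

Run:
```python
from h import *
o=robot.get_obs();print(o["time"],o["position"],o["grip_width"],o["ft_force"])
piv=np.array([.686,.028]);p=o["position"][:2]-piv;print(np.linalg.norm(p),np.degrees(np.arctan2(p[1],p[0])))
a=camera("scene");crop(a,230,160,340,260,6,"sc17.png")
```

```text
31.35 [ 0.60018019 -0.04396983  0.22936772] 0.012631431376137982 [ -4.34547808 -12.5254971    6.84041381]
0.11200311024773775 -140.01627726471557
```

View pics/sc17.png

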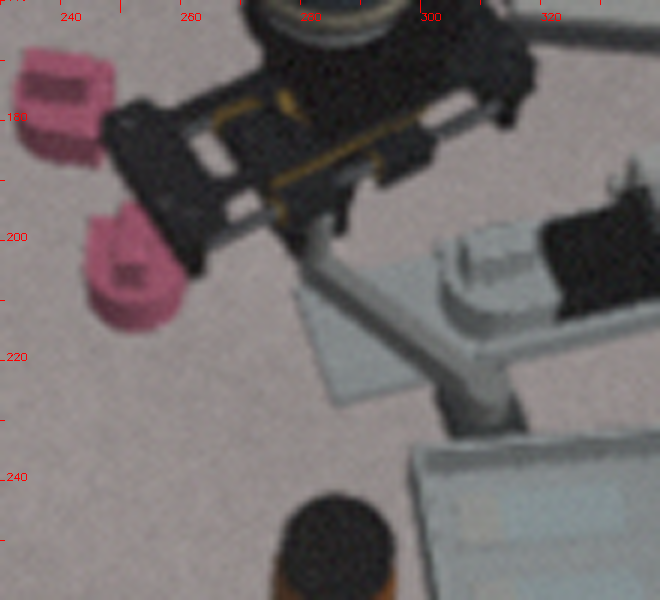

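Run:
```python
import numpy as np
from scipy.optimize import least_squares
P=np.array([(.7314,-.0692),(.6577,-.0770),(.6002,-.0440)])
s=least_squares(lambda c:np.linalg.norm(P-c[:2],axis=1)-c[2],[.686,.028,.108]);print(s.x)
s=least_squares(lambda c:np.linalg.norm(P-c[:2],axis=1)-.108,[.686,.028]);print(s.x,s.fun)
c=s.x;print([np.degrees(np.arctan2(*(p-c)[::-1])) for p in P], c+.108*np.array([np.cos(np.radians(-170.1)),np.sin(np.radians(-170.1))]))
```

```text
[0.6832104  0.03404464 0.11393724]
[0.6819744  0.02738725] [ 0.00049878 -0.0008275   0.00055041]
[np.float64(-62.900280239240466), np.float64(-103.09100829325929), np.float64(-138.87975971618778)] [0.5755826 0.0088189]
```

Run:
```python
from h import *
b=camera("side");w=camera("wrist");o=robot.get_obs()
crop(b,200,110,320,230,6,"sd17.png");cv2.imwrite("pics/w17.png",cv2.resize(w[:,:,::-1],(800,600)))
M=R.from_quat(o["tool_rot"]).as_matrix();g=o["position"]+.164*M[:,2]
print(g,proj(cam("side"),[g,g+[0,0,.0]]),proj(cam("scene"),[g]),o["q"])
```

```text
[ 0.59815744 -0.04324405  0.06530168] [[260.47939976 183.87576242]
 [260.47939976 183.87576242]] [[281.7302972  193.60585965]] [-0.25549899  0.73603201  1.61904987 -0.00815706  0.79271429  0.89109649]
```

View pics/sd17.png

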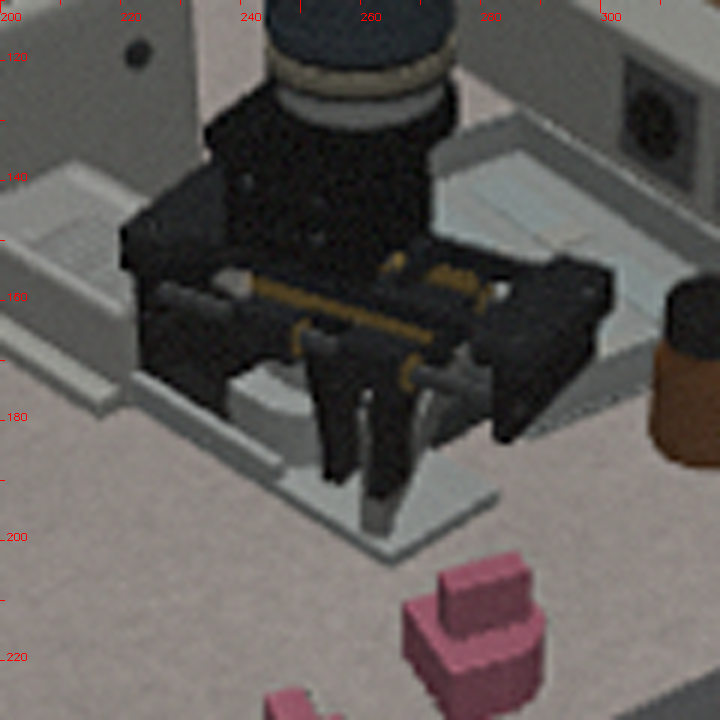

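View pics/w17.png

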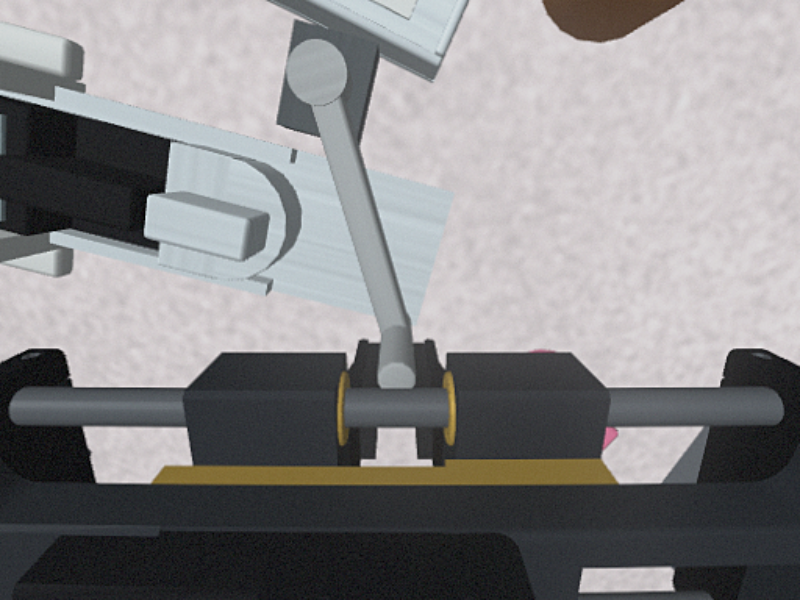

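Run:
```python
from h import *
o=robot.get_obs();c=cam("wrist",o);k=512/800
P=plane(c,np.array([(397,377)])*k,.076)[0];V=plane(c,np.array([(317,72)])*k,.045)[0]
print(P,V,np.linalg.norm((P-V)[:2]),np.degrees(np.arctan2(P[1]-V[1],P[0]-V[0])),o["position"],o["ft_force"])
M=R.from_quat(o["tool_rot"]).as_matrix();print((P-o["position"])@M)
F=plane(c,np.array([(398,325),(345,165),(322,100),(386,347)])*k,.041);print(F)
```

```text
[ 0.60473098 -0.04055378  0.076     ] [0.68602898 0.02758588 0.045     ] 0.10607722915699279 -140.0320510157676 [ 0.59937993 -0.04257858  0.22929577] [ -8.73115756 -10.2542118    8.19302126]
[0.00700579 0.00030079 0.15324215]
[[ 0.61067728 -0.03842237  0.041     ]
 [ 0.66104924  0.0069194   0.041     ]
 [ 0.67859576  0.02340979  0.041     ]
 [ 0.59939327 -0.03793816  0.041     ]]
```

Emit:
{"method": "drive_tool", "body": {"plan": [[[0,0,0,0,0,0],[0,0,0,0,0,0],[0,0,0,0,0,0]]], "grip": 0.65}}

```text
time: 31.88
position: [0.6019, -0.0398, 0.2285]
tool_rot: [0.977, 0.213, -0.0, -0.0]
ft_force: [-0.8, -0.3, -0.4]
grip_width: 0.0289
```

Run:
```python
from h import *
o=robot.get_obs();w=camera("wrist");c=cam("wrist",o);k=512/800
np.savez("w18.npz",im=w,p=o["position"],q=o["tool_rot"])
print(o["time"],o["position"],o["ft_force"],o["grip_width"])
cv2.imwrite("pics/w18.png",cv2.resize(w[:,:,::-1],(800,600)))
```

```text
31.875 [ 0.6019481  -0.03984881  0.22851246] [-0.82799959 -0.34318529 -0.37519328] 0.028944769988625642
```

View pics/w18.png

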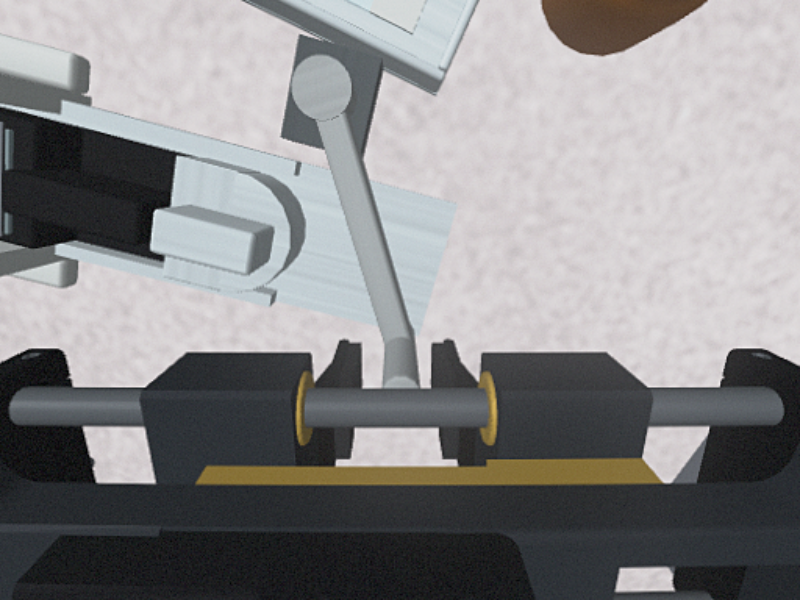

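```bash
python3 - <<'E'
from h import *
d=np.load("w18.npz");c=cam("wrist",dict(position=d["p"],tool_rot=d["q"]));k=512/800
P=plane(c,np.array([(401,386)])*k,.076)[0];V=plane(c,np.array([(321,87)])*k,.045)[0]
M=R.from_quat(d["q"]).as_matrix();print(P,V,(P-d["p"])@M,np.linalg.norm((P-V)[:2]),np.degrees(np.arctan2(P[1]-V[1],P[0]-V[0])))
a=np.radians(-140);print(V[:2]+.108*np.array([np.cos(a),np.sin(a)]))
E
sleep 0; python3 -c "
import cv2;im=cv2.imread('pics/w18.png');cv2.imwrite('pics/w18c.png',cv2.resize(im[300:480,300:520],None,fx=3,fy=3))"
```

```text
[ 0.60615963 -0.0397144   0.076     ] [0.68607664 0.02795741 0.045     ] [0.00391627 0.00169444 0.15251097] 0.10471963779622145 -139.74287192018215
[ 0.60334384 -0.04146365]
```

View pics/w18c.png

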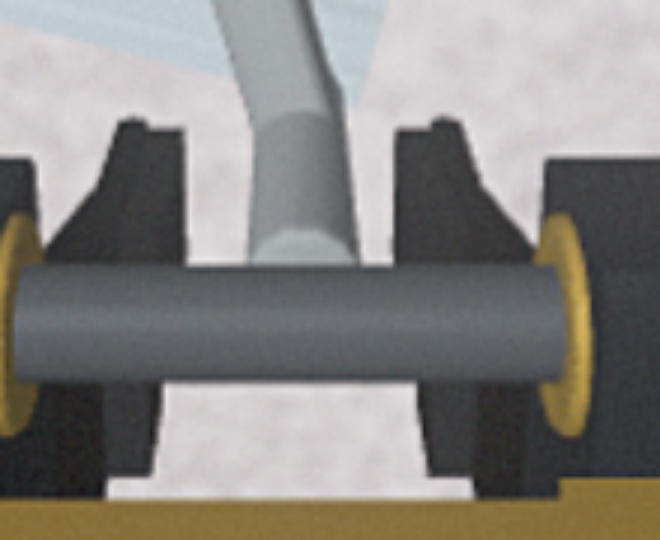

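Run:
```python
import numpy as np
piv=np.array([.686,.028])
A=np.radians(np.linspace(-141.1,-170.1,8));Q=piv+.108*np.c_[np.cos(A),np.sin(A)]
print((np.diff(Q,axis=0)/.025).round(2).tolist(),Q[0],Q[-1])
```

```text
[[-0.19, 0.25], [-0.17, 0.26], [-0.15, 0.27], [-0.13, 0.28], [-0.11, 0.29], [-0.09, 0.3], [-0.06, 0.31]] [ 0.60194974 -0.03982001] [0.57960819 0.00943166]
```

Emit:
{"method": "drive_tool", "body": {"plan": [[[0,0,0,0,0,0],[0,0,0,0,0,0],[-0.19,0.25,0,0,0,0],[-0.17,0.26,0,0,0,0],[-0.15,0.27,0,0,0,0],[-0.13,0.28,0,0,0,0],[-0.11,0.29,0,0,0,0],[0,0,0,0,0,0]]], "grip": 0.78}}

```text
time: 32.92
position: [0.583, -0.0052, 0.2288]
tool_rot: [0.977, 0.213, 0.0, -0.001]
ft_force: [-1.8, 0.2, 0.7]
grip_width: 0.0192
```

Emit:
{"method": "drive_tool", "body": {"plan": [[[-0.09,0.3,0,0,0,0],[-0.06,0.31,0,0,0,0],[0,0,0,0,0,0],[0,0,0,0,0,0]]]}}

```text
time: 33.42
position: [0.5796, 0.0094, 0.2287]
tool_rot: [0.977, 0.212, 0.0, -0.0]
ft_force: [0.5, -0.2, -0.0]
grip_width: 0.019
```

Run:
```python
from h import *
o=robot.get_obs();w=camera("wrist");a=camera("scene");np.savez("w19.npz",im=w,p=o["position"],q=o["tool_rot"])
print(o["time"],o["position"],o["ft_force"],o["grip_width"])
cv2.imwrite("pics/w19.png",cv2.resize(w[:,:,::-1],(800,600)));crop(a,230,160,340,260,6,"sc19.png")
```

```text
33.425 [0.57956707 0.0093675  0.22873819] [ 0.49043705 -0.24740088 -0.02224761] 0.0189694805992984
```

View pics/w19.png

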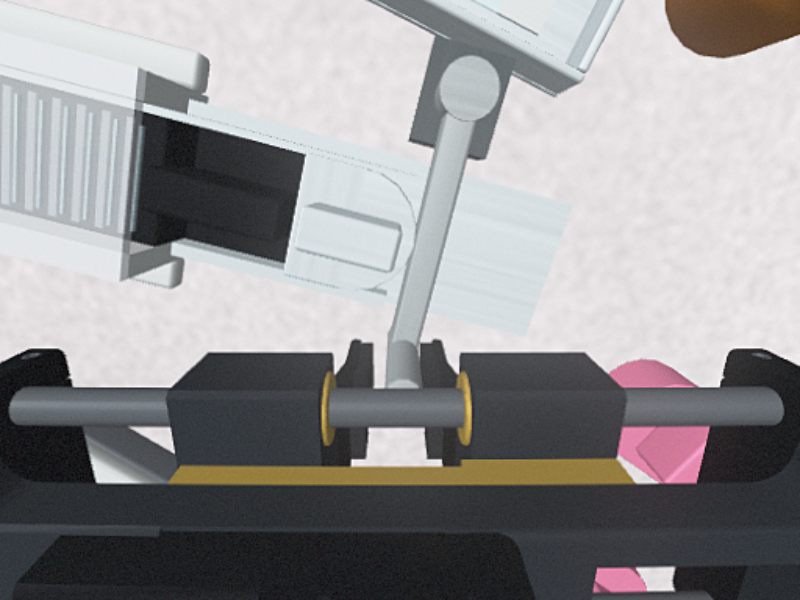

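View pics/sc19.png

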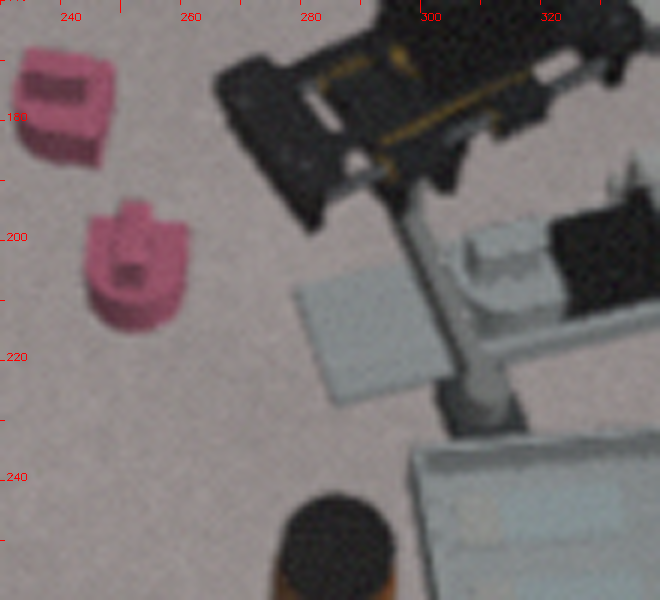

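Emit:
{"method": "drive_tool", "body": {"plan": [[[-0.02,0.1,0,0,0,0],[-0.01,0.08,0,0,0,0],[0,0,0,0,0,0],[0,0,0,0,0,0]]]}}

```text
time: 34.02
position: [0.5789, 0.0125, 0.2287]
tool_rot: [0.977, 0.213, -0.0, 0.001]
ft_force: [-0.5, -4.8, -0.4]
grip_width: 0.0194
```

```bash
cat > g.py <<'E'
from h import *
import sys
o=robot.get_obs();w=camera("wrist");c=cam("wrist",o)
print(o["time"],o["position"],o["ft_force"],o["joint_velocities"].round(3).max())
g=cv2.cvtColor(w,cv2.COLOR_RGB2GRAY);L=cv2.createLineSegmentDetector().detect(g)[0][:,0]
for l in L:
    if np.hypot(l[2]-l[0],l[3]-l[1])>25:
        P=plane(c,[l[:2],l[2:]],.041);v=P[1]-P[0];a=np.degrees(np.arctan2(v[1],v[0]))%180
        if min(abs(a-9.9),abs(a-9.9-180))<15 : print(l.round(0),P[:,:2].round(4).tolist(),"theta",round(a-9.9,2))
crop(w,140,20,400,240,3,sys.argv[1])
E
python3 g.py w20.png
```

```text
34.025 [0.57893033 0.0125201  0.22870056] [-0.5083175  -4.76980056 -0.37792916] 0.003
[ 52. 273.  61. 308.] [[0.4861, 0.1289], [0.4588, 0.1163]] theta 14.82
[197.  99. 183. 172.] [[0.6396, 0.0767], [0.595, 0.0689]] theta 0.08
[445. 308. 454. 272.] [[0.5786, -0.1466], [0.6069, -0.1336]] theta 14.57
[238. 219. 239. 247.] [[0.5799, 0.0239], [0.5614, 0.0155]] theta 14.53
[264.  90. 281.  24.] [[0.6609, 0.0427], [0.696, 0.0487]] theta -0.15
[332.  46. 315. 102.] [[0.6979, 0.0182], [0.6673, 0.0128]] theta 0.11
[206. 239. 205. 283.] [[0.5575, 0.0378], [0.5248, 0.026]] theta 9.97
[ 82. 180.  92.  72.] [[0.5631, 0.1266], [0.6286, 0.1375]] theta -0.45
[302. 103. 269. 217.] [[0.6634, 0.0192], [0.5899, 0.006]] theta 0.28
[267. 145. 280.  98.] [[0.6328, 0.0274], [0.6606, 0.0324]] theta 0.28
[208. 279. 208. 252.] [[0.5287, 0.0249], [0.5491, 0.0332]] theta 12.24
[289.  72. 280. 108.] [[0.6756, 0.0342], [0.6553, 0.0297]] theta 2.43
[251. 207. 261. 167.] [[0.5914, 0.02], [0.6186, 0.025]] theta 0.32
[246. 246. 248. 213.] [[0.5644, 0.0112], [0.5867, 0.02]] theta 11.65
[296. 114. 306.  84.] [[0.6561, 0.
[... 1295 characters left out ...]
26
[ 35.  63.  32. 136.] [[0.6196, 0.1699], [0.5775, 0.1626]] theta 0.01
[ 10.  61.   9. 127.] [[0.615, 0.1836], [0.577, 0.1768]] theta 0.28
[ 66. 144.  72.  72.] [[0.5813, 0.1412], [0.6239, 0.1486]] theta -0.01
[ 18.  58.  17. 132.] [[0.6184, 0.1793], [0.5759, 0.1717]] theta 0.24
[  3.  54.   2. 128.] [[0.6166, 0.1883], [0.5743, 0.1809]] theta 0.02
[ 83.  74.  76. 147.] [[0.625, 0.1425], [0.5823, 0.1351]] theta 0.01
[ 51. 141.  56.  68.] [[0.5796, 0.1505], [0.622, 0.1578]] theta -0.09
[  6. 128.   8.  56.] [[0.5755, 0.1782], [0.6172, 0.1853]] theta -0.29
[ 36. 137.  40.  64.] [[0.578, 0.1596], [0.6202, 0.1669]] theta -0.03
[ 21. 132.  24.  59.] [[0.5771, 0.169], [0.619, 0.1762]] theta -0.24
```

View pics/w20.png

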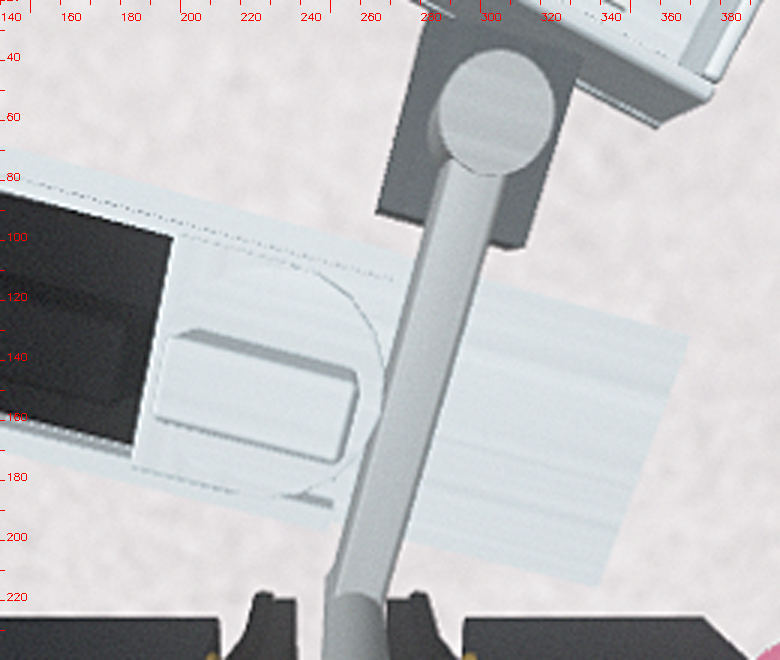

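Emit:
{"method": "drive_tool", "body": {"plan": [[[0,0.08,0,0,0,0],[0,0.04,0,0,0,0],[0,0,0,0,0,0],[0,0,0,0,0,0]]]}}

```text
time: 34.58
position: [0.5789, 0.0138, 0.2287]
tool_rot: [0.977, 0.213, -0.001, 0.002]
ft_force: [-1.2, -12.6, -0.8]
grip_width: 0.0193
```

```bash
python3 g.py w21.png | grep -E "^\[(26|25|27|30|29)|^3"
```

```text
34.575 [0.57891971 0.01381939 0.22869045] [ -1.22340655 -12.63943326  -0.81926489] 0.001
[265.  90. 283.  22.] [[0.661, 0.043], [0.6971, 0.0491]] theta -0.24
[303. 103. 270. 216.] [[0.6636, 0.0194], [0.5906, 0.0066]] theta 0.02
[251. 207. 260. 172.] [[0.5913, 0.0207], [0.6151, 0.0248]] theta -0.06
[290.  71. 281. 107.] [[0.6759, 0.0342], [0.6561, 0.0302]] theta 1.57
[266. 153. 281.  97.] [[0.6276, 0.0268], [0.6614, 0.0328]] theta 0.18
[297. 114. 308.  83.] [[0.6563, 0.0199], [0.6744, 0.0221]] theta -2.87
[268. 211. 297. 115.] [[0.5935, 0.009], [0.6561, 0.0198]] theta -0.12
```

Emit:
{"method": "drive_tool", "body": {"plan": [[[0.01,-0.1,0,0,0,0],[0.01,-0.06,0,0,0,0],[0,0,0,0,0,0],[0,0,0,0,0,0]]], "grip": 0.65}}

```text
time: 35.12
position: [0.5793, 0.0128, 0.2288]
tool_rot: [0.977, 0.213, 0.0, -0.0]
ft_force: [0.7, -0.5, 0.3]
grip_width: 0.0301
```

Emit:
{"method": "drive_tool", "body": {"plan": [[[0,0,0.5,0,0,0],[0,0,0.9,0,0,0],[0,0,0.9,0,0,0],[-0.5,-0.5,0.5,0,0,0],[-0.8,-0.8,0,0,0,0],[-0.8,-0.8,0,0,0,0],[0,0,0,0,0,0],[0,0,0,0,0,0]]]}}

```text
time: 36.12
position: [0.5269, -0.0404, 0.299]
tool_rot: [0.977, 0.212, 0.0, 0.0]
ft_force: [0.3, 0.5, 0.2]
grip_width: 0.0306
```

```bash
python3 g.py w22.png | head -1
python3 - <<'E'
from h import *
o=robot.get_obs();c=cam("wrist",o);w=camera("wrist");np.savez("w22.npz",im=w,p=o["position"],q=o["tool_rot"]);a=camera("scene")
cv2.imwrite("pics/w22b.png",cv2.resize(w[:,:,::-1],(800,600)));crop(a,250,150,400,280,5,"sc22.png")
E
```

```text
36.125 [ 0.52691422 -0.04037033  0.2990348 ] [0.3314503  0.51107565 0.2319749 ] 0.016
```

View pics/w22b.png

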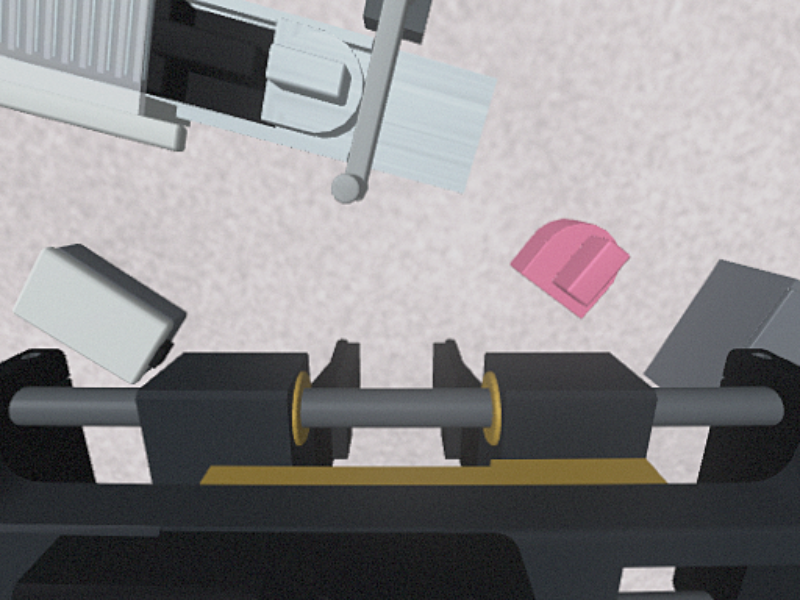

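View pics/sc22.png

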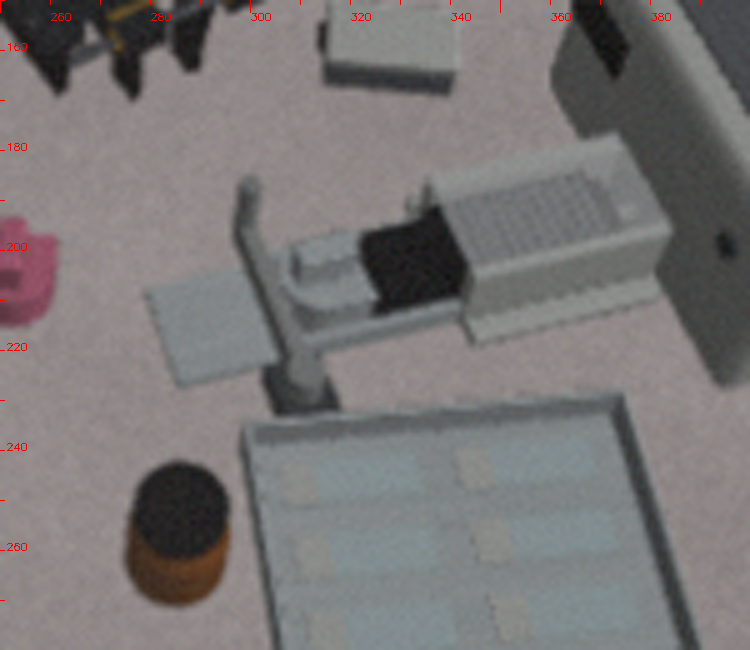

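Run:
```python
from h import *
d=np.load("w22.npz");c=cam("wrist",dict(position=d["p"],tool_rot=d["q"]));k=512/800
S=np.array([.606,.126,0]);t=np.radians(99.9);x=np.array([np.cos(t),np.sin(t),0]);y=np.array([-x[1],x[0],0])
g=cv2.cvtColor(d["im"],cv2.COLOR_RGB2GRAY);L=cv2.createLineSegmentDetector().detect(g)[0][:,0]
for l in L:
    if np.hypot(l[2]-l[0],l[3]-l[1])>12 and max(l[1],l[3])<135 and 80<min(l[0],l[2]) and max(l[0],l[2])<275:
        print(l.round(0),[ (((plane(c,[l[:2],l[2:]],z)-S)@np.c_[x,y])*1000).round(1).tolist() for z in (.016,.038,.041)])
```

```text
[173.  28. 169.  48.] [[[-45.2, -17.0], [-45.1, -0.5]], [[-52.4, -12.7], [-52.3, 2.4]], [[-53.4, -12.1], [-53.3, 2.8]]]
[170.  51. 166.  74.] [[[-46.4, 1.1], [-46.5, 21.6]], [[-53.5, 3.9], [-53.6, 22.6]], [[-54.4, 4.3], [-54.5, 22.8]]]
[121.   4. 174.  19.] [[[1.5, -24.8], [-45.2, -24.8]], [[-9.6, -19.8], [-52.4, -19.9]], [[-11.1, -19.1], [-53.4, -19.2]]]
[175.  81.  91.  58.] [[[-54.7, 25.2], [22.3, 24.9]], [[-61.1, 25.9], [9.5, 25.7]], [[-62.0, 26.0], [7.7, 25.8]]]
[232.  16. 233.   1.] [[[-93.1, -39.4], [-91.2, -50.8]], [[-96.3, -33.3], [-94.5, -43.7]], [[-96.7, -32.4], [-95.0, -42.7]]]
[127.  -0. 176.  13.] [[[-3.4, -29.0], [-45.6, -29.2]], [[-14.1, -23.7], [-52.8, -23.9]], [[-15.5, -23.0], [-53.7, -23.2]]]
[167.  76. 203.  85.] [[[-47.3, 22.6], [-80.6, 21.7]], [[-54.3, 23.6], [-84.8, 22.8]], [[-55.3, 23.7], [-85.4, 22.9]]]
[174.  16. 123.   2.] [[[-44.9, -26.9], [-0.1, -26.9]], [[-52.1, -21.8], [-11.0, -21.8]], [[-53.1, -21.1], [-12.5, -21.1]]]
[256.  26. 233. 126.] [[[-115.2, -37.1], [-115.4, 50.7]], [[-116.6, -31.1], [-116.7, 49.4]], [[-116.7, -30.3], [-116.9, 49.2]]]
[119.  8
[... 3014 characters left out ...]
]
[89.  1. 84. 51.] [[[28.7, -20.6], [28.4, 19.9]], [[15.3, -16.0], [15.0, 21.1]], [[13.5, -15.4], [13.2, 21.3]]]
[83.  1. 80. 31.] [[[33.7, -19.4], [33.7, 4.6]], [[19.9, -14.9], [19.9, 7.1]], [[18.1, -14.2], [18.0, 7.4]]]
[159.  56. 122.  46.] [[[-37.7, 7.7], [-3.9, 7.7]], [[-45.5, 10.0], [-14.5, 10.0]], [[-46.5, 10.3], [-16.0, 10.3]]]
[196.  34. 176.  29.] [[[-65.7, -17.2], [-48.0, -17.3]], [[-71.1, -12.9], [-54.9, -12.9]], [[-71.9, -12.3], [-55.9, -12.4]]]
[122.  17. 108.  13.] [[[-0.9, -15.2], [11.1, -15.4]], [[-11.8, -11.1], [-0.8, -11.2]], [[-13.2, -10.5], [-2.4, -10.7]]]
[120.  46. 118.  63.] [[[-2.4, 8.1], [-2.4, 22.9]], [[-13.2, 10.3], [-13.2, 23.8]], [[-14.6, 10.6], [-14.7, 24.0]]]
```

Run:
```python
from rig import robot
print(robot.hand_in())
```

```text
the job is handed in; nothing more can be done
None
```

The scanner is loaded and I have handed the job in at about 36 s of the 72 s limit. The hand-in gave no verdict, so what follows rests on my own checks.

**What I did**
- I drew the cassette about 108 mm out of the dust hood by its plain end, re-gripped it on the handle fin, and slid it under the clear hood until the pad pushed back with about 3 N.
- I laid the grey aluminium block behind it, nose outwards and flat face against the cassette; the pink look-alikes were left alone.
- I swung the gate shut by its post. It pressed against a hard stop with about 12.6 N.

**Last checks, after letting go**

| Check | Measured | Wanted |
|---|---|---|
| Gate angle | about 0 rad | below 0.06 |
| Gate inner face, scanner x | about -104 mm | -104 mm |
| Block's flat face, scanner x | about -53.5 mm | – |
| block_mid, scanner x | about -78.5 mm | -97 to -70 (nominal -79) |
| Block off the centre line | about 1 mm | within 6 mm |

- **Cassette and pad:** I did not measure the pad travel or the cassette's final position directly. The block's position implies cassette_mid at about +23.5 mm and the pad pressed in about 6 mm.
- **Bystanders:** the slide box and jar look unmoved in the last scene picture. The dish was out of that crop, and the arm was not near it.

**What disagreed**
- **Gate post:** during the first half of the swing the post slipped about 7 mm off the pad centre, with side forces of up to about 13 N. I opened the fingers, caged the post loosely and pushed it the rest of the way.
- **Scanner origin:** the gate swing showed my first estimate was about 2 mm off along the track, so I corrected it for the final check.

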